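Draw a parts bin out of a deep bin rack with a pull hook

TASK

The blue parts bin has been pushed to the back of the low bin rack, too deep for a hand. Take the pull hook from its yellow rest, hook it over the bin's low front lip and draw the bin forward against the sprung buffer, firmly but gently, until the buffer comes up solid and the bin is locked and stays there by itself; then unhook and put the hook back in its rest as it was.

Things in the scene. Friction and masses are not known exactly. Their poses are not given: they have to be found in the camera images.
- hook: Pull hook, 0.22 kg: wooden grip, flat steel shank, toe bent down. Origin on the grip's axis where it is best taken. x runs along the shank to the toe, z up. Grip: 22 mm wide (y), x -70 to 50 mm, z -13 to 13. Shank: 6 mm wide, z -7 to 7, to x 165. Toe: x 155 to 165, down to z -25, so 18 mm below the shank. It starts upright in its rest, origin 45 mm above the mat, grip free on both sides.
- hook_toe (a point): Lowest point of the toe on its inner face, the face towards the grip that catches the lip: x 155, z -25 mm in the hook's frame.
- bin: Blue open parts bin, 110 (x) x 150 (y) x 50 mm, 0.3 to 0.65 kg with its load. Origin at the centre of its underside, x to its back. Side and back walls 50 mm high; the front wall, the lip, only 30 mm. Walls and floor 3 mm thick, clear space behind the lip. It slides on runners whose tops are 22 mm above the mat; sliding takes 1 to 5 N. Over 22 N between hook and bin bends the lip.
- bin_lip (a point): Middle of the top edge of the bin's front lip, in the middle of its 3 mm thickness; 52 mm above the mat.
- rack: Blue bin rack with a wooden roof, fixed, 275 mm deep, 168 wide, open in front, bay 160 wide. Origin on the mat, middle of its front edge; x points into the rack. Front rail at x 0, 34 mm high; sides 62 mm high to x = 73, then full height. A dock in its floor carries a sprung buffer (72 mm wide, top 37 mm above the mat) that meets the bin's front, and a pawl that locks behind its back edge.
- dock_mark (a point): Point fixed to the rack, 52 mm above the mat: where bin_lip stands when locked, if the dock is in the middle; axes as the rack's (x inward). The dock is clamped up to 13 mm to either side of it along x; where is not known and must be felt. The buffer meets the bin 36 mm before its locked place, resists with 3.5 N rising to 10 N there, and goes solid 2.5 mm beyond.
- roof_edge (a point): Lower front edge of the roof board, in the middle; 140 mm above the mat. The roof reaches from here to the back. Its top is 158 mm above the mat, a pen and a tape roll lie on it.
- rest_seat (a point): Where the hook's origin belongs in its rest, 45 mm above the mat; axes as the hook's when it lies there (x to the toe). Fixed.
- hook_rest: Yellow hook rest, fixed; origin on the mat under rest_seat, same axes. A forked front post, 12 mm long, holds the shank at x 105 mm: slot 9 mm wide, flared, top 61 mm above the mat. A forked rear post, 14 mm long, holds the grip's end at x -59 mm: slot 27 mm wide, flared, top 57 mm above the mat. Base plate x -78 to 116 mm, 50 mm wide, 6 mm thick.
- rail_top (a point): Middle of the front rail's top edge, 34 mm above the mat. The bin holds the pawl down; it snaps up, unseen, about 1 mm beyond the locked place, when the pull is 11 to 15 N with friction. If it has not, the buffer pushes the bin back by about 30 mm as the pull ends. Two pins of the buffer come out through the rail as it is pressed; locked, they stay 3 to 29 mm out.

How it is judged:
On the way, in this order (a step that is already met when the one before it is completed fails the run):
1. the hook's toe hangs behind the bin's front lip, inside the bin, at least 8 mm below the lip's top (z of hook_toe in the frame of bin between 0.002 and 0.022 m and x of hook_toe in the frame of bin between -0.054 and 0.03 m and y of hook_toe in the frame of bin between -0.072 and 0.072 m), for 0.1 s.
2. the bin is drawn forward by the hook to the front of the rack (its lip at most 16.5 mm behind the dock mark) (x of bin_lip in the frame of dock_mark below 0.0165 m), for 0.1 s.
At the end, for the whole second after the job is handed in: The bin stands level and at rest, locked at the front: its lip within 16.5 mm of the dock mark along the rack, where only the locked pawl can hold it against the buffer; the hook lies at rest in its rest, within 12 mm and 0.06 rad of where it belongs, upright within 0.12 rad, not touching the bin (x of bin_lip in the frame of dock_mark between -0.018 and 0.0165 m and angle between bin's own z axis and vertical below 0.05 rad and linear speed of each of bin, hook below 0.01 m/s and distance between hook and rest_seat below 0.012 m and angle between the x axis of hook and the x axis of rest_seat, either way round below 0.06 rad and angle between hook's own z axis and vertical below 0.12 rad and contact force between hook and bin below 0.1 N).
It fails at once if more than 22 N between the hook and the bin (contact force between hook and bin above 22 N).
It fails at once if the gripper or arm touches the bin instead of using the hook (contact force between any of the fingers, the arm and bin above 0.5 N).
It fails at once if the bin is tipped by more than 0.15 rad (angle between bin's own z axis and vertical above 0.15 rad).
It also fails if it takes over 64 s, if anything falls off the work surface, if the arm or the gripper's body presses on something with over 40 N, if the wrist force passes 120 N, or if a joint passes its speed limit or range.

ROBOT

A 6-joint arm with a two-finger parallel gripper is mounted at the origin on a cart in front of the work surface, level with it; the furniture and walls round the work are solid. World frame = base frame: x ahead of the robot, y to its left, z up, the work surface at z = 0. Lengths are in m, angles in rad, forces in N, time in s.
With the tool pointing down it reaches from about 0.4 to 0.825 m from the base axis. Payload 7 kg.
Tool frame: the origin (TCP) lies at the very end of the fingers, on their centre line; the grasp point (between the pads) lies 19 mm behind it (grip_depth is the distance from the TCP to the grasp point, in m); z points along the fingers, y is the direction in which the jaws open and shut (so a half turn about z gives the same grasp; the last joint's range is limited). The gripper opens to 88 mm and grips with 3 to 60 N. Pads are 19 mm wide; open, the fingers measure 130 mm over their backs; the gripper's body (78 mm by 193 mm) begins 47 mm behind the grasp point.
Start: joints at [1.621, 0.359, 0.012, 0, -1.224, -0.288], TCP at [0.159, 0.656, 0.227] pointing down, gripper open.
Joint ranges: [-3.07, 3.07], [-1.43, 2.12], [-1.02, 1.25], [-3.03, 1.67], [-3.05, -0], [-3.03, 3.03]. Speed limits (rad/s): [2.39, 2.39, 3.01, 3.14, 3.14, 3.14].

INTERFACE

Orientations are given as [roll, pitch, yaw] about the fixed x, y, z axes, in that order (R = Rz(yaw) Ry(pitch) Rx(roll)).
In Python, from station import get_state, grab_frame, get_calibration, job_done, grip_depth gives the robot as it stands. The module is installed in compiled form; this text tells all that it offers.
- The arm moves only by the shell command python3 -m crank 'ROWS' [FORCE]. ROWS is JSON, a list of rows, each an object with "turn": the turn, a rotation vector about the tool's x, y, z each as a share of 2 pi rad, from -1 to 1, a list of three; "slide": the shift along the tool's x, y, z each as a share of 0.5 m, from -1 to 1, a list of three; "fingers": the opening, from -1 (shut) to 1 (fully open). A call has 1 to 5 rows; each row is the pose to reach, as a shift and turn from the pose commanded when the call began, along the tool's axes at that moment, turning the shorter way round; what a row does not reach only later rows make up. A row lasts 1/12 s, in which the tool goes at most 41.7 mm and 7.16 degrees, less where a joint would pass 70% of its speed; a pose out of reach is approached as far as the arm can. A call with a number of a shift or a turn outside -1 to 1 is refused whole. A call with a gripper value outside its range is refused whole. The fingers move at their own pace and stop on an object; FORCE is the grip in N (left out, the last holds). Time passes only in rows, so rows that repeat a pose let the fingers close. It gives the time, the measured TCP pose, the force and the opening at its end, in the units of the state.
- get_state(): the state, without advancing time (a new reading comes with each control period).
- grab_frame(name): name is "side" or "top"; returns the picture (384x512x3 uint8, red, green, blue); there is no depth.
- get_calibration(name): a dict with "K" (3x3 intrinsics, pixels), "pose" (4x4, takes a point from camera to world coordinates). Camera axes: x right, y up, looking along -z (the intrinsics and any distortion apply to the point x, -y, -z); pixel columns grow to the right and rows downward; lengths in m; the calibration is good to about 2 mm. A picture is of the moment at which its call begins. get_calibration takes no time and is no camera call.
- job_done(): hands the job in, once; it reports no verdict.
The state is a dict: "t": time; "q": joint angles; "qd": joint speeds; "joint_efforts": joint torques, N m; "eef_pos": TCP position; "ee_rot": TCP orientation; "force": force on the tool from outside, world axes, zero at the start; "moment": the same for the moment, N m; "width": finger opening in m.
Only numpy, scipy, OpenCV 4.12 (cv2) and the standard library are available. Lean on these libraries where they do the work, as an engineer would, in place of code of your own. Each camera call takes 0.05 s, during which the arm holds its last target.

## Working session

There is one attempt and no reset: what is moved stays moved. The work goes in short steps, Python scripts to look and compute and a shell command to move; the robot and the scene stay as the last step left them, time stands still between calls to the robot, and variables do not carry over. Pictures are saved under pics/ and viewed, and the job is handed in when it is done.

```bash
mkdir -p pics; ls
python3 - <<'E'
from station import *
import cv2
for n in("side","top"):
    f=grab_frame(n); cv2.imwrite(f"pics/{n}0.png",f[...,::-1]); c=get_calibration(n); print(n,c)
print(get_state(), grip_depth)
E
```

```text
pics
side {'K': array([[437.34476879,   0.        , 252.04373258],
       [  0.        , 437.34476879, 186.69566056],
       [  0.        ,   0.        ,   1.        ]]), 'pose': array([[-0.86385194,  0.31251453, -0.39508796,  0.22625036],
       [-0.50356797, -0.55656659,  0.6607972 ,  0.82839401],
       [-0.01338403,  0.76978458,  0.63816343,  0.66127529],
       [ 0.        ,  0.        ,  0.        ,  1.        ]])}
top {'K': array([[440.62767397,   0.        , 253.36392813],
       [  0.        , 440.62767397, 183.008345  ],
       [  0.        ,   0.        ,   1.        ]]), 'pose': array([[ 0.1555633 ,  0.96552398, -0.20871871,  0.40047891],
       [-0.98781377,  0.1510013 , -0.03771679,  0.20614865],
       [-0.00489967,  0.21204256,  0.97724815,  1.01368903],
       [ 0.        ,  0.        ,  0.        ,  1.        ]])}
{'t': 0.1, 'q': array([ 1.62108611e+00,  3.59327831e-01,  1.11573135e-02, -2.78509324e-04,
       -1.22410539e+00, -2.88102848e-01]), 'qd': array([-0.00044185, -0.0021513 ,  0.00112709, -0.00066515,  0.00092751,
       -0.00042752]), 'joint_efforts': array([-9.26468019e-04, -5.84162450e+01,  2.93751365e+01,  7.01555058e+00,
        1.02144544e-02, -5.18152433e-05]), 'eef_pos': array([0.15894713, 0.65557427, 0.22571664]), 'ee_rot': array([ 3.14009966e+00, -1.69394346e-04, -2.37907766e-01]), 'force': array([ 0.16754552, -0.22411551,  0.63360751]), 'moment': array([-0.00372316, -0.0120206 , -0.02046758]), 'width': 0.08795009654237093} 0.0188
```

View pics/side0.png

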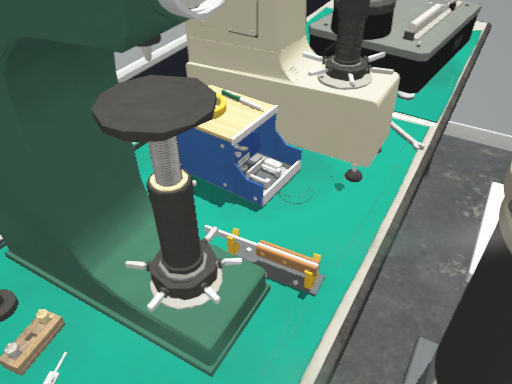

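View pics/top0.png

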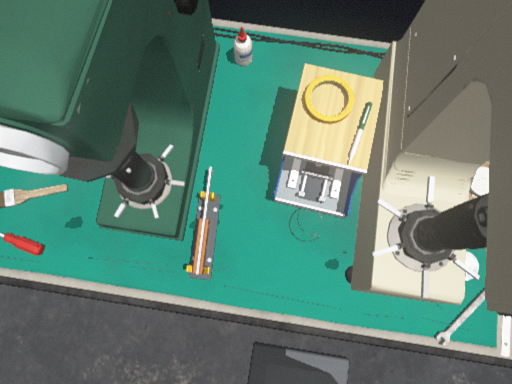

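```bash
cat > h.py <<'E'
import numpy as np, cv2
from station import *
def ray(n,u,v):
    c=get_calibration(n);K=c['K'];P=c['pose']
    d=P[:3,:3]@np.array([(u-K[0,2])/K[0,0],-(v-K[1,2])/K[1,1],-1]);return P[:3,3],d
def w(n,u,v,z):
    o,d=ray(n,u,v);return o+d*(z-o[2])/d[2]
def px(n,p):
    c=get_calibration(n);K=c['K'];P=c['pose'];q=P[:3,:3].T@(np.array(p)-P[:3,3])
    return np.array([K[0,2]+K[0,0]*q[0]/-q[2],K[1,2]+K[1,1]*q[1]/q[2]])
def tri(u1,v1,u2,v2):
    o1,d1=ray('side',u1,v1);o2,d2=ray('top',u2,v2)
    A=np.stack([d1,-d2],1);s=np.linalg.lstsq(A,o2-o1,rcond=None)[0]
    a=o1+d1*s[0];b=o2+d2*s[1];return (a+b)/2,np.linalg.norm(a-b)
def crop(img,x0,y0,x1,y1,k,fn):
    c=cv2.resize(img[y0:y1,x0:x1],None,fx=k,fy=k,interpolation=cv2.INTER_CUBIC)
    for x in range((x0+9)//10*10,x1,10):
        cv2.line(c,((x-x0)*k,0),((x-x0)*k,4 if x%50 else 12),(0,0,255),1)
        if x%20==0: cv2.putText(c,str(x),((x-x0)*k,22),0,.35,(255,255,255),1)
    for y in range((y0+9)//10*10,y1,10):
        cv2.line(c,(0,(y-y0)*k),(6,(y-y0)*k),(0,0,255),1)
        if y%20==0: cv2.putText(c,str(y),(8,(y-y0)*k+4),0,.35,(255,255,255),1)
    cv2.imwrite(fn,c)
E
python3 - <<'E'
from h import *
t=cv2.imread('pics/top0.png');s=cv2.imread('pics/side0.png')
crop(t,180,160,240,285,5,'pics/t_hook.png')
crop(t,265,60,390,220,5,'pics/t_rack.png') if 0 else crop(t,265,140,375,220,7,'pics/t_rack.png')
crop(s,195,215,335,300,5,'pics/s_hook.png')
crop(s,170,80,310,210,5,'pics/s_rack.png')
E
```

```text
(no output)
```

View pics/t_hook.png

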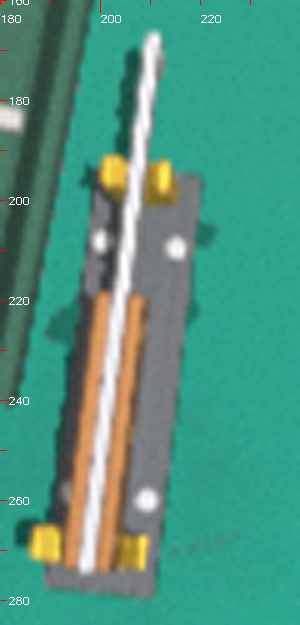

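View pics/t_rack.png

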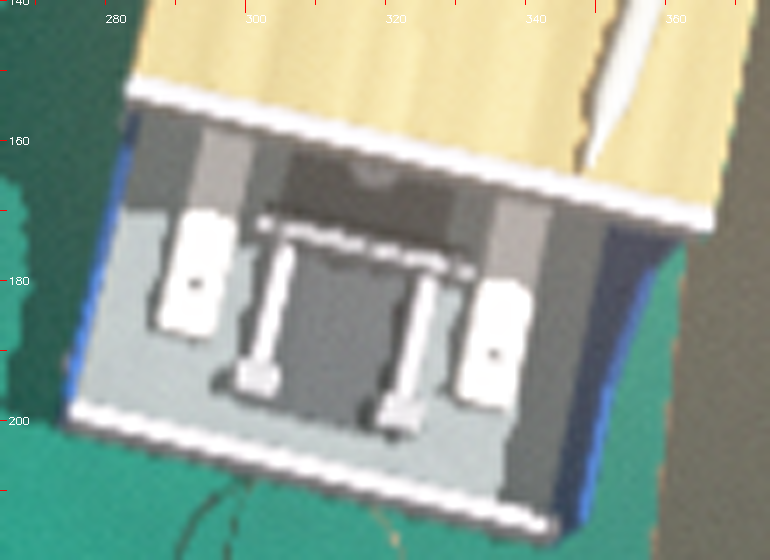

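View pics/s_hook.png

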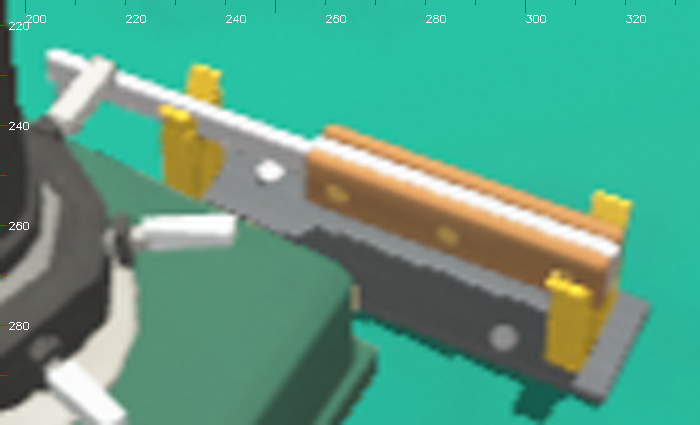

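View pics/s_rack.png

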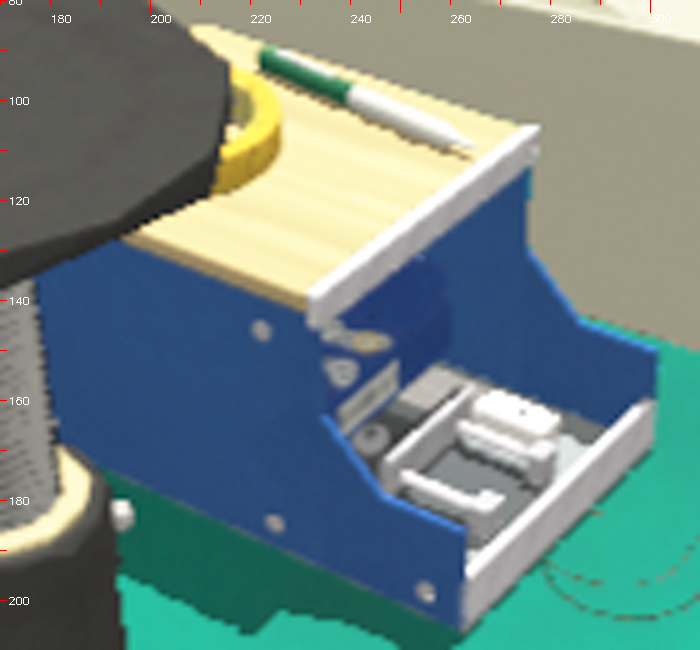

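Run:
```python
from h import *
np.set_printoptions(precision=4,suppress=True)
P=lambda *a:print(a,w(*a))
# hook
a=w('top',196.8,274,.058);b=w('top',210.2,167,.052);print('tail',a,'toe',b,np.linalg.norm((b-a)[:2]))
a2=w('side',317,264,.058);b2=w('side',204,225.5,.052);print('side',a2,b2,np.linalg.norm((b2-a2)[:2]))
for A,B in((a,b),(a2,b2)):
  d=(B-A)[:2];d/=np.linalg.norm(d);print('yaw',np.arctan2(d[1],d[0]),'seat from toe',B[:2]-.165*d,'from tail',A[:2]+.07*d)
# rack front rail top corners z=.034
l=w('top',275,198.5,.034);r=w('top',344.5,215,.034);print('rail',l,r,np.linalg.norm(l-r),(l+r)/2)
l2=w('side',261,194,.034);r2=w('side',300,160,.034);print('railS',l2,r2,np.linalg.norm(l2-r2),(l2+r2)/2)
# roof top edge front z=.158 / lower .14
l=w('top',283.2,151.5,.158);r=w('top',367,170,.158);print('roof',l,r,np.linalg.norm(l-r),(l+r)/2)
l2=w('side',230.5,138,.158);r2=w('side',275.5,105.5,.158);print('roofS',l2,r2,np.linalg.norm(l2-r2),(l2+r2)/2)
```

```text
tail [0.3905 0.331  0.058 ] toe [0.6273 0.3451 0.052 ] 0.23719481935397485
side [0.3907 0.3332 0.058 ] [0.6257 0.3478 0.052 ] 0.23553759883355246
yaw 0.059140253593615695 seat from toe [0.4626 0.3353] from tail [0.4604 0.3352]
yaw 0.062223471927937285 seat from toe [0.4611 0.3375] from tail [0.4605 0.3375]
rail [0.5819 0.1901 0.034 ] [0.5689 0.0311 0.034 ] 0.15958599959315298 [0.5754 0.1106 0.034 ]
railS [0.5847 0.191  0.034 ] [0.5644 0.0346 0.034 ] 0.15772535569849272 [0.5745 0.1128 0.034 ]
roof [0.6568 0.1898 0.158 ] [0.6446 0.0191 0.158 ] 0.17119463993084783 [0.6507 0.1044 0.158 ]
roofS [0.6571 0.1918 0.158 ] [0.639  0.0256 0.158 ] 0.16718843261840316 [0.6481 0.1087 0.158 ]
```

Run:
```python
from h import *
t=cv2.imread('pics/top0.png');s=cv2.imread('pics/side0.png')
g=lambda i:(255*(i/255.)**.5).astype('uint8')
crop(g(s),225,125,300,190,10,'pics/s_in.png')
crop(g(t),270,60,390,170,6,'pics/t_roof.png')
crop(g(t),275,150,365,195,8,'pics/t_in.png')
```

```text
(no output)
```

View pics/s_in.png

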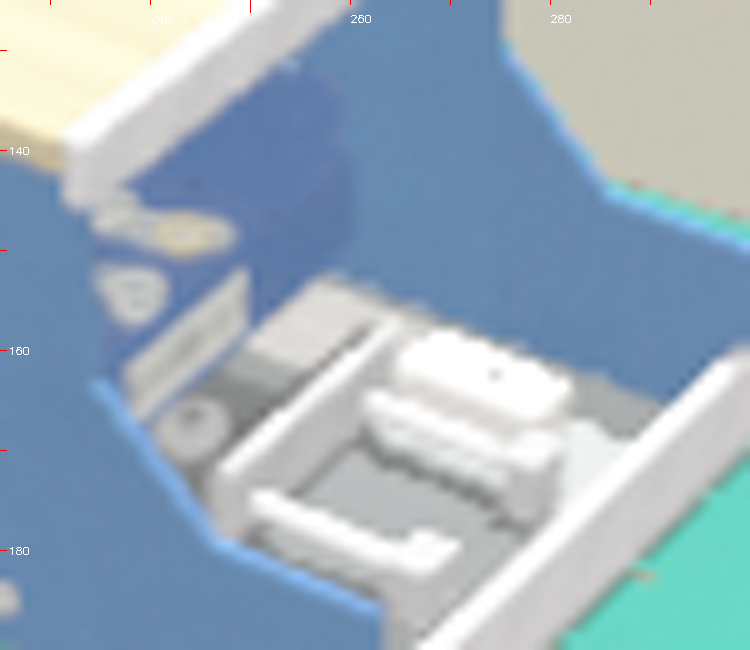

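View pics/t_roof.png

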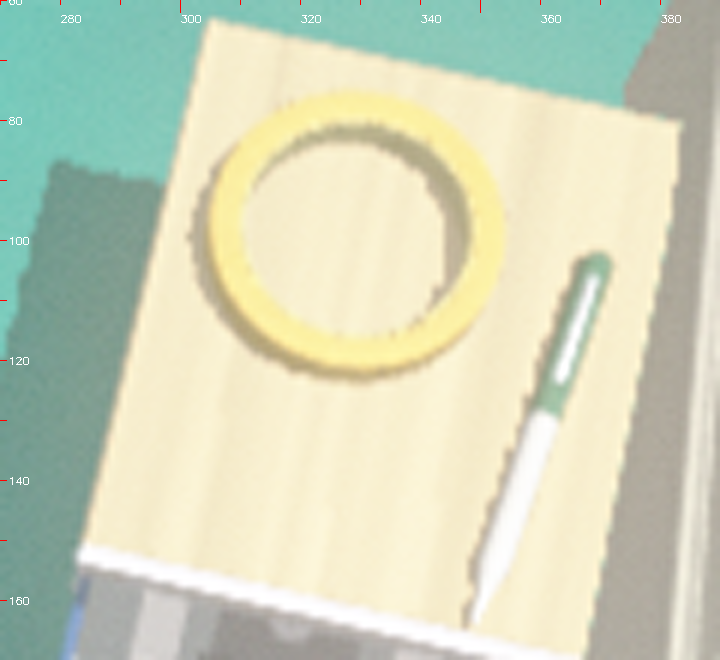

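View pics/t_in.png

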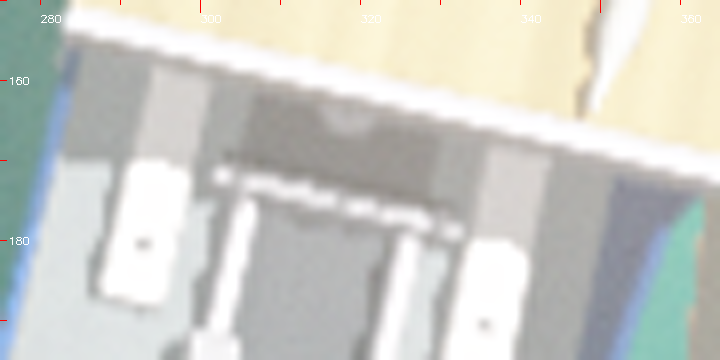

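Run:
```python
from h import *
np.set_printoptions(precision=4,suppress=True)
s=cv2.imread('pics/side0.png')
c=s[125:175,230:285].astype(float)
c=np.clip(c*np.array([1.2,2.2,3.0])*1.0,0,255).astype('uint8')
full=np.zeros_like(s);full[125:175,230:285]=c
crop(full,230,125,285,175,14,'pics/s_in2.png')
# rack yaw
z=.158
pts=dict(fl=(283.2,151),fr=(367.3,169.5),bl=(305,62.5),br=(383.3,80))
q={k:w('top',*v,z) for k,v in pts.items()}
print(q)
for a,b in(('fl','bl'),('fr','br')):
  d=q[b]-q[a];print(a,b,np.linalg.norm(d),np.arctan2(d[1],d[0]))
for a,b in(('fl','fr'),('bl','br')):
  d=q[b]-q[a];print(a,b,np.linalg.norm(d),np.arctan2(d[0],-d[1])*-1, np.arctan2(d[1],d[0])+np.pi/2)
```

```text
{'fl': array([0.6578, 0.19  , 0.158 ]), 'fr': array([0.6457, 0.0186, 0.158 ]), 'bl': array([0.8573, 0.172 , 0.158 ]), 'br': array([0.8428, 0.0051, 0.158 ])}
fl bl 0.20022096915352972 -0.0899997818730128
fr br 0.19759670369297266 -0.0681035623386769
fl fr 0.17182261742060734 0.07079110450932852 -0.07079110450932857
bl br 0.16746582428506757 0.08624587057766808 -0.08624587057766808
```

View pics/s_in2.png

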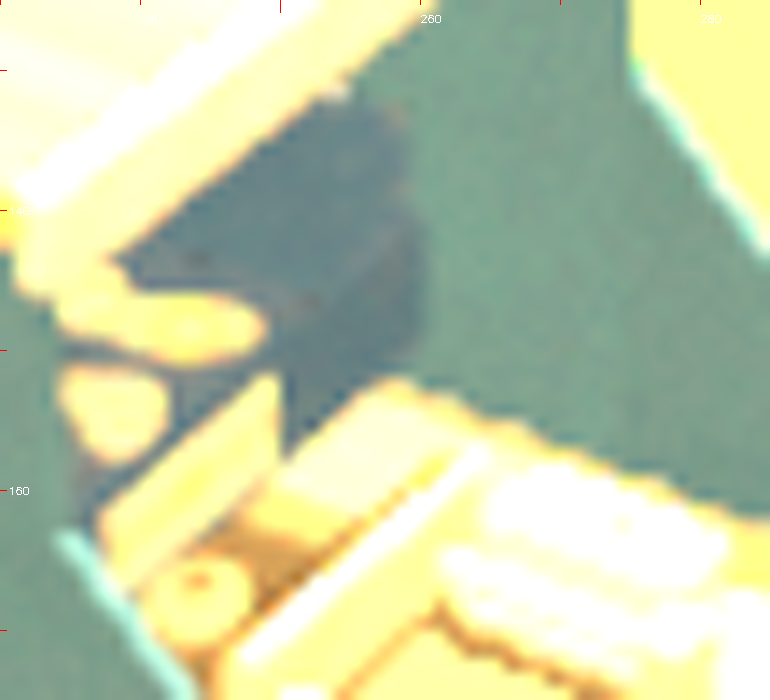

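Run:
```python
from h import *
np.set_printoptions(precision=4,suppress=True)
O=np.array([.5752,.1115]);yaw=-.08
R=np.array([[np.cos(yaw),-np.sin(yaw)],[np.sin(yaw),np.cos(yaw)]])
rk=lambda p:R.T@(p[:2]-O)
wr=lambda x,y,z:np.r_[R@np.array([x,y])+O,z]
for n,u,v,z in(('side',259.5,151,.022),('side',259.5,141,.052),('side',250.5,158,.022),('top',301,171,.037),('top',331,178.5,.037),('side',247,174,.037),('side',264.5,157,.037),('top',283.2,151,.158),('top',367.3,169.5,.158),('side',230.5,138,.158),('side',275.5,105.5,.158),('top',275,198.5,.034),('top',344.5,215,.034)):
  print(n,u,v,z,rk(w(n,u,v,z)))
for x in (.15,.16,.17):
  print(x,[px('side',wr(x,y,z)) for y,z in((-.075,.022),(-.075,.052),(-.03,.022))])
# buffer locked
```

```text
side 259.5 151 0.022 [ 0.1077 -0.0687]
side 259.5 141 0.052 [ 0.1079 -0.0691]
side 250.5 158 0.022 [ 0.1093 -0.0312]
top 301 171 0.037 [0.0757 0.0355]
top 331 178.5 0.037 [ 0.0745 -0.0344]
side 247 174 0.037 [0.0678 0.0419]
side 264.5 157 0.037 [ 0.0713 -0.0367]
top 283.2 151 0.158 [0.0761 0.0848]
top 367.3 169.5 0.158 [ 0.0777 -0.087 ]
side 230.5 138 0.158 [0.0753 0.0866]
side 275.5 105.5 0.158 [ 0.0705 -0.0805]
top 275 198.5 0.034 [0.0004 0.0789]
top 344.5 215 0.034 [ 0.0001 -0.0807]
0.15 [array([247.3436, 144.6109]), array([247.1053, 134.8252]), array([237.0573, 152.9696])]
0.16 [array([244.2076, 143.408 ]), array([243.9166, 133.6408]), array([233.8829, 151.7025])]
0.17 [array([241.0961, 142.2145]), array([240.7532, 132.4658]), array([230.734 , 150.4455])]
```

Run:
```python
from h import *
np.set_printoptions(precision=4,suppress=True)
t=cv2.imread('pics/top0.png')
crop(t,0,80,230,260,3,'pics/t_press.png')
print(w('side',185,268,.06),w('top',144,180,.06))
print('handle tri',tri(214,232,198,191))
print('base corner',w('top',187,238,.03),w('side',267,282,.03),w('side',212,362,.03))
for z in(.3,.35,.4,.45): print(z,w('side',96,106,z),w('side',216,100,z),w('side',157,135,z),w('side',150,80,z))
for p in((.159,.656,.23),(.25,.5,.23),(.35,.4,.23),(.461,.3365,.23)): print(p,px('top',p),px('side',p))
```

```text
[0.5885 0.4579 0.06  ] [0.5734 0.484  0.06  ]
handle tri (array([0.5761, 0.3643, 0.0699]), np.float64(0.022413162565188334))
base corner [0.464  0.3706 0.03  ] [0.4591 0.3925 0.03  ] [0.4592 0.5669 0.03  ]
0.3 [0.7858 0.3991 0.3   ] [0.6202 0.2843 0.3   ] [0.6376 0.4187 0.3   ] [0.7698 0.2798 0.3   ]
0.35 [0.7083 0.4585 0.35  ] [0.5656 0.3596 0.35  ] [0.5807 0.4754 0.35  ] [0.6946 0.3558 0.35  ]
0.4 [0.6309 0.518  0.4   ] [0.5111 0.4349 0.4   ] [0.5238 0.5321 0.4   ] [0.6193 0.4317 0.4   ]
0.45 [0.5535 0.5774 0.45  ] [0.4566 0.5102 0.45  ] [0.4668 0.5888 0.45  ] [0.5441 0.5076 0.45  ]
(0.159, 0.656, 0.23) [-34.2586 382.3797] [433.7968 496.7654]
(0.25, 0.5, 0.23) [ 70.2416 340.8673] [383.371  310.3234]
(0.35, 0.4, 0.23) [140.4087 290.267 ] [334.5838 226.2281]
(0.461, 0.3365, 0.23) [188.3963 232.5364] [284.0301 177.1378]
```

View pics/t_press.png

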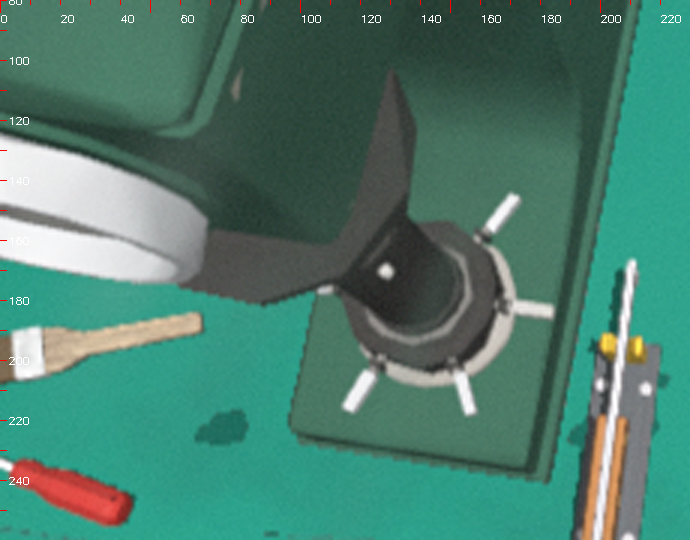

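```bash
cat >> h.py <<'E'
from scipy.spatial.transform import Rotation as Ro
def go(p,yaw,pitch=0.):
    s=get_state();R=Ro.from_euler('xyz',s['ee_rot']);T=Ro.from_euler('xyz',[np.pi,pitch,yaw])
    d=R.inv().apply(np.array(p)-s['eef_pos'])/.5;t=(R.inv()*T).as_rotvec()/(2*np.pi)
    print('slide',np.round(d,4),'turn',np.round(t,4),'t',round(s['t'],2),'pos',np.round(s['eef_pos'],4),'rpy',np.round(s['ee_rot'],4),'F',np.round(s['force'],2),'w',round(s['width'],4))
E
python3 -c "
from h import *
go((.443,.3354,.2),.0605)"
python3 -m crank '[{"turn":[0,0,-0.0475],"slide":[0.703,0.489,0.05],"fingers":-0.1},{"turn":[0,0,-0.0475],"slide":[0.703,0.489,0.05],"fingers":-0.1},{"turn":[0,0,-0.0475],"slide":[0.703,0.489,0.05],"fingers":-0.1},{"turn":[0,0,-0.0475],"slide":[0.703,0.489,0.05],"fingers":-0.1},{"turn":[0,0,-0.0475],"slide":[0.703,0.489,0.05],"fingers":-0.1}]' 60
python3 -c "
from h import *
go((.443,.3354,.2),.0605)"
```

```text
slide [0.703  0.4883 0.0523] turn [ 0.0002  0.     -0.0475] t 0.1 pos [0.1589 0.6556 0.2257] rpy [ 3.1401e+00 -2.0000e-04 -2.3790e-01] F [ 0.17 -0.22  0.63] w 0.088
t: 0.52
eef_pos: [0.2977, 0.4985, 0.214]
ee_rot: [3.141, 0.0, 0.062]
force: [0.9, 0.8, 0.3]
width: 0.0599
slide [0.27   0.3435 0.0281] turn [0.0001 0.     0.0002] t 0.52 pos [0.2977 0.4985 0.214 ] rpy [3.141e+00 3.000e-04 6.160e-02] F [0.87 0.8  0.29] w 0.0599
```

```bash
python3 -m crank '[{"turn":[0,0,0],"slide":[0.26,0.33,0.028],"fingers":-0.1},{"turn":[0,0,0],"slide":[0.26,0.33,0.028],"fingers":-0.1},{"turn":[0,0,0],"slide":[0.26,0.33,0.028],"fingers":-0.1},{"turn":[0,0,0],"slide":[0.26,0.33,0.028],"fingers":-0.1},{"turn":[0,0,0],"slide":[0.26,0.33,0.028],"fingers":-0.1}]'
python3 -m crank '[{"turn":[0,0,0],"slide":[0,0,0],"fingers":-0.1},{"turn":[0,0,0],"slide":[0,0,0],"fingers":-0.1}]'
python3 -c "
from h import *
go((.443,.3354,.2),.0605)"
```

```text
t: 0.93
eef_pos: [0.436, 0.3433, 0.2004]
ee_rot: [3.142, 0.0, 0.061]
force: [0.5, 0.7, -0.1]
width: 0.0397
t: 1.1
eef_pos: [0.4364, 0.3431, 0.2001]
ee_rot: [3.141, 0.001, 0.057]
force: [0.3, -0.9, 0.4]
width: 0.0395
slide [0.0124 0.0161 0.0003] turn [ 0.0001  0.0001 -0.0006] t 1.1 pos [0.4364 0.3431 0.2001] rpy [3.1409e+00 7.0000e-04 5.6600e-02] F [ 0.32 -0.95  0.35] w 0.0395
```

```bash
python3 -m crank '[{"turn":[0,0,-0.0005],"slide":[0.0124,0.016,0.1],"fingers":-0.1},{"turn":[0,0,-0.0005],"slide":[0.0124,0.016,0.2],"fingers":-0.1},{"turn":[0,0,-0.0005],"slide":[0.0124,0.016,0.23],"fingers":-0.1},{"turn":[0,0,-0.0005],"slide":[0.0124,0.016,0.23],"fingers":-0.1},{"turn":[0,0,-0.0005],"slide":[0.0124,0.016,0.23],"fingers":-0.1}]'
python3 - <<'E'
from h import *
go((.443,.3354,.0235),.0605)
t=grab_frame('top')[...,::-1].copy();s=grab_frame('side')[...,::-1].copy()
crop(t,130,160,290,290,5,'pics/t1.png');crop(s,180,60,340,310,4,'pics/s1.png') if 0 else crop(s,180,120,340,310,3,'pics/s1.png')
E
```

```text
t: 1.52
eef_pos: [0.441, 0.3374, 0.0847]
ee_rot: [3.138, 0.002, 0.065]
force: [-0.2, 0.8, 1.4]
width: 0.0397
slide [0.0039 0.0039 0.1224] turn [0.0005 0.0003 0.0007] t 1.52 pos [0.441  0.3374 0.0847] rpy [3.1383e+00 2.1000e-03 6.5100e-02] F [-0.18  0.83  1.36] w 0.0397
```

View pics/t1.png

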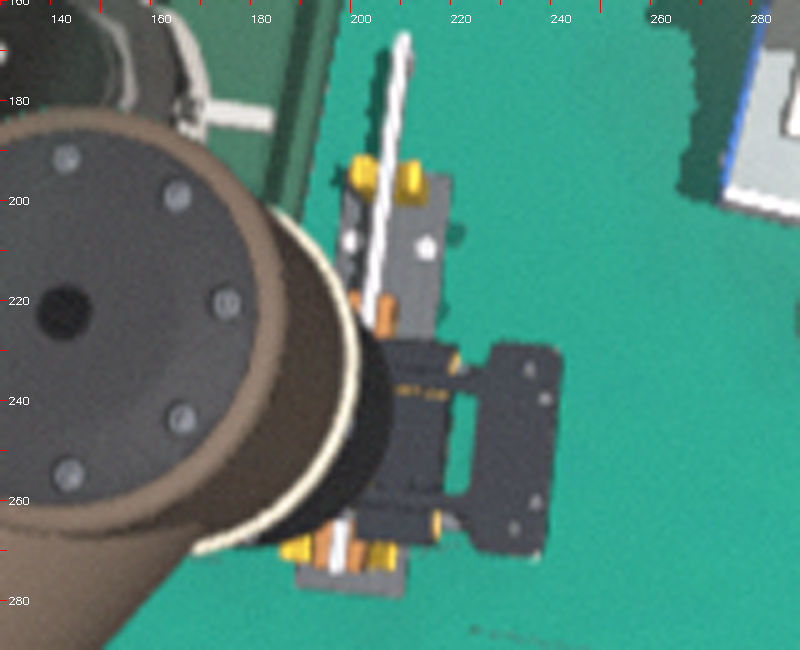

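View pics/s1.png

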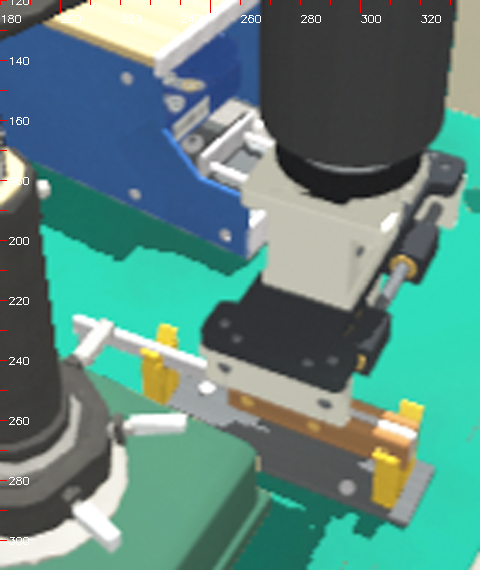

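```bash
python3 -m crank '[{"turn":[0,0,0],"slide":[0.003,0.003,0.05],"fingers":-0.1},{"turn":[0,0,0],"slide":[0.004,0.003,0.1],"fingers":-0.1},{"turn":[0,0,0],"slide":[0.004,0.003,0.12],"fingers":-0.1},{"turn":[0,0,0],"slide":[0.004,0.003,0.12],"fingers":-0.1},{"turn":[0,0,0],"slide":[0.004,0.003,0.12],"fingers":-0.1}]'
python3 - <<'E'
from h import *
go((.443,.3354,.0235),.0605)
E
```

```text
t: 2.03
eef_pos: [0.4446, 0.3371, 0.027]
ee_rot: [-3.141, -0.001, 0.065]
force: [-0.0, 1.1, 1.1]
width: 0.0392
slide [-0.0034  0.0032  0.007 ] turn [-0.0001 -0.0002  0.0006] t 2.03 pos [0.4446 0.3371 0.027 ] rpy [-3.1408e+00 -1.1000e-03  6.4600e-02] F [-0.    1.07  1.1 ] w 0.0392
```

```bash
python3 -m crank '[{"turn":[0,0,0],"slide":[-0.002,0.001,0.007],"fingers":-0.1},{"turn":[0,0,0],"slide":[-0.002,0.001,0.007],"fingers":-0.5},{"turn":[0,0,0],"slide":[-0.002,0.001,0.007],"fingers":-1},{"turn":[0,0,0],"slide":[-0.002,0.001,0.007],"fingers":-1},{"turn":[0,0,0],"slide":[-0.002,0.001,0.007],"fingers":-1}]' 60
python3 -m crank '[{"turn":[0,0,0],"slide":[0,0,0],"fingers":-1},{"turn":[0,0,0],"slide":[0,0,0],"fingers":-1},{"turn":[0,0,0],"slide":[0,0,0],"fingers":-1}]' 60
python3 - <<'E'
from h import *
s=get_state();print(s['eef_pos'],s['ee_rot'],s['force'],s['moment'],s['width'])
E
```

```text
t: 2.45
eef_pos: [0.4433, 0.3357, 0.0227]
ee_rot: [-3.141, -0.001, 0.064]
force: [-2.1, -1.3, 5.2]
width: 0.0215
t: 2.7
eef_pos: [0.4433, 0.3357, 0.0228]
ee_rot: [-3.141, -0.0, 0.064]
force: [-1.0, -1.0, 6.5]
width: 0.0219
[0.44327669 0.33573823 0.02275667] [-3.14121706e+00 -4.76920447e-04  6.37411265e-02] [-1.04248634 -0.98352859  6.4796007 ] [-0.4334043   0.55412027 -0.19958111] 0.02190557487777342
```

```bash
python3 -m crank '[{"turn":[0,0,0],"slide":[0,0,-0.02],"fingers":-1},{"turn":[0,0,0],"slide":[0,0,-0.06],"fingers":-1},{"turn":[0,0,0],"slide":[0,0,-0.12],"fingers":-1},{"turn":[0,0,0],"slide":[0,0,-0.12],"fingers":-1},{"turn":[0,0,0],"slide":[0,0,-0.12],"fingers":-1}]'
python3 - <<'E'
from h import *
s=get_state();print(s['t'],s['eef_pos'],s['ee_rot'],s['force'],s['moment'],s['width'])
t=grab_frame('top')[...,::-1].copy();s=grab_frame('side')[...,::-1].copy()
crop(t,130,130,290,290,4,'pics/t2.png');crop(s,180,120,340,310,4,'pics/s2.png')
E
```

```text
t: 3.12
eef_pos: [0.4438, 0.3367, 0.0842]
ee_rot: [-3.138, -0.002, 0.064]
force: [-0.4, -0.2, -1.9]
width: 0.0216
3.1167 [0.44378772 0.33667682 0.084199  ] [-3.13842214e+00 -2.39122033e-03  6.38961103e-02] [-0.37170829 -0.16354081 -1.90402743] [-0.04035224  0.11710279 -0.00088267] 0.021581365710500216
```

View pics/s2.png

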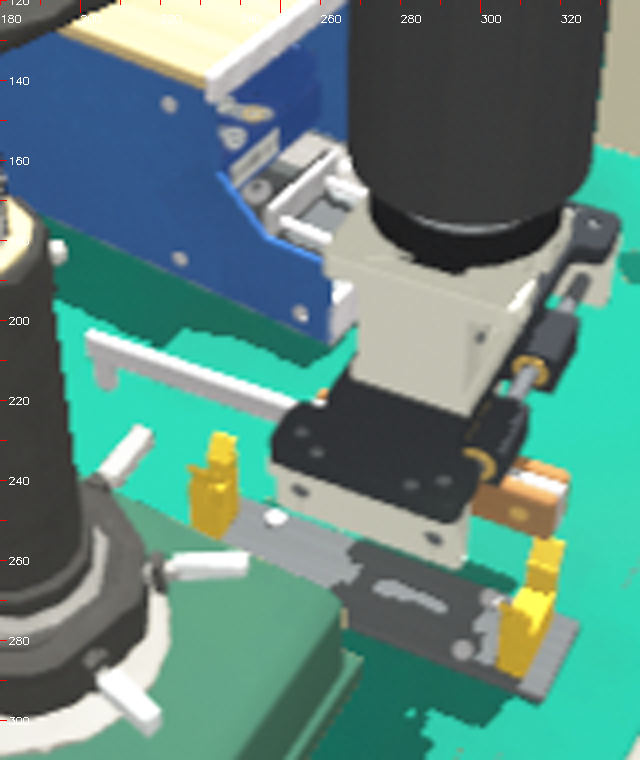

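View pics/t2.png

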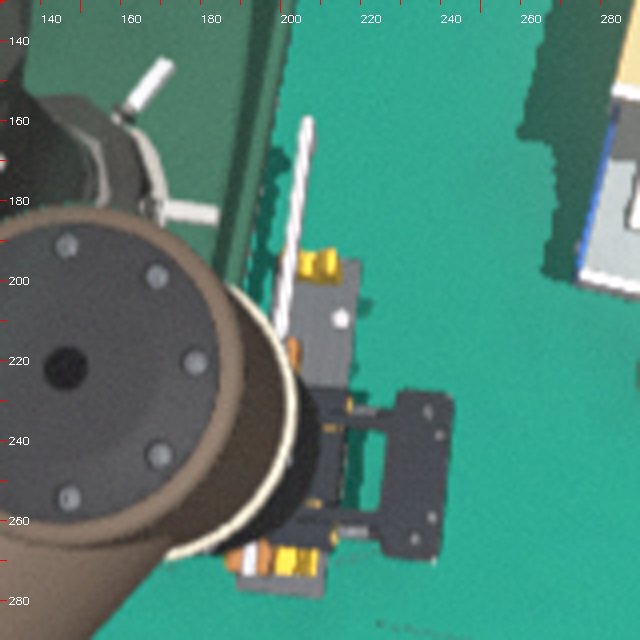

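Run:
```python
from h import *
np.set_printoptions(precision=4,suppress=True)
for z in(.052,.1134,.11,.105,.12): print(z,px('side',(.6257+.0005*(z>.1),.3478+.001*(z>.1),z)), px('top',(.6273,.346,z)))
s=cv2.imread('pics/s2.png');
```

```text
0.052 [204.0188 225.5078] [209.7862 166.9359]
0.1134 [200.7777 202.5173] [206.8397 159.7491]
0.11 [200.9363 203.8603] [207.0128 160.1712]
0.105 [201.168  205.8226] [207.265  160.7865]
0.12 [200.4674 199.89  ] [206.5003 158.9212]
```

Run:
```python
from h import *
np.set_printoptions(precision=4,suppress=True)
print(w('side',362,164,.0))
s=cv2.imread('pics/side0.png');t=cv2.imread('pics/top0.png')
crop(s,180,0,430,190,3,'pics/s_bei.png');crop(t,340,60,512,320,3,'pics/t_bei.png') if 0 else crop(t,340,120,512,310,4,'pics/t_bei.png')
```

```text
[ 0.4396 -0.0689  0.    ]
```

View pics/s_bei.png

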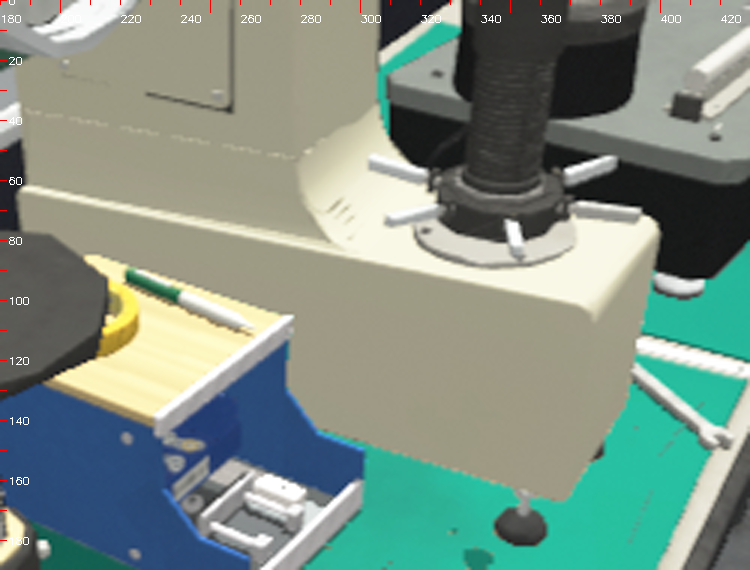

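View pics/t_bei.png

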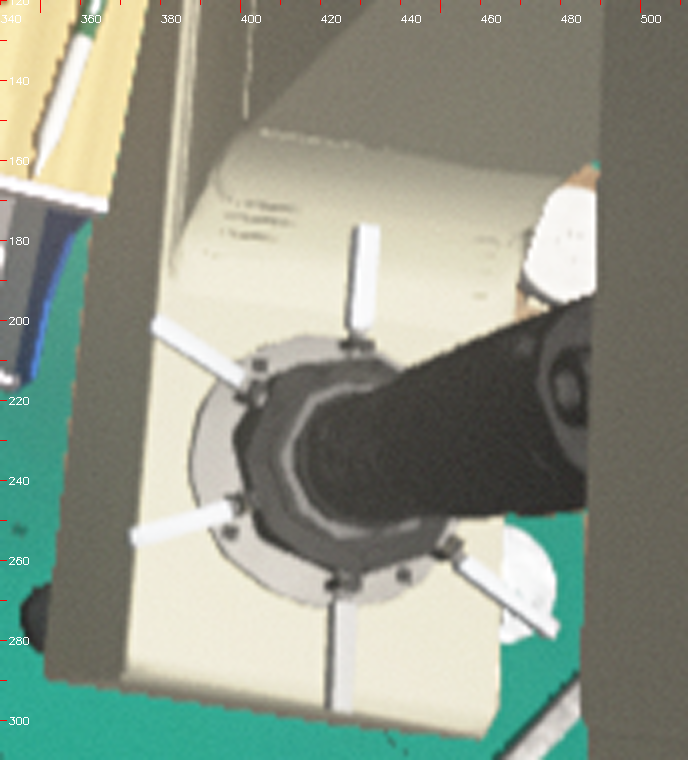

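Run:
```python
from h import *
np.set_printoptions(precision=4,suppress=True)
print(tri(377,103,371.5,290),tri(366,166,351,289.5))
print('handle',tri(309,73,374.5,253.5),tri(302,53,379.5,199.5),tri(352,85,423,296))
print(w('top',380,200,.17),w('top',387,130,.17))
```

```text
(array([0.414 , 0.0012, 0.2124]), np.float64(0.002238433756868248)) (array([0.4111, 0.0031, 0.0512]), np.float64(0.002953402812770432))
handle (array([0.5116, 0.0333, 0.2688]), np.float64(0.08634949872737191)) (array([0.5681, 0.0276, 0.2973]), np.float64(0.02102771932091662)) (array([ 0.4544, -0.0751,  0.211 ]), np.float64(0.08035909480092153))
[ 0.5853 -0.0093  0.17  ] [ 0.7298 -0.0096  0.17  ]
```

```bash
cat >> h.py <<'E'
RO=np.array([.5752,.1115]);RY=-.08
def rw(x,y,z):
    c,s=np.cos(RY),np.sin(RY);return np.array([RO[0]+c*x-s*y,RO[1]+s*x+c*y,z])
def torack(p):
    c,s=np.cos(RY),np.sin(RY);d=np.array(p[:2])-RO;return np.array([c*d[0]+s*d[1],-s*d[0]+c*d[1],p[2]])
def st():
    s=get_state();print('t',round(s['t'],2),'rack',np.round(torack(s['eef_pos']),4),'rpy',np.round(s['ee_rot'],4),'F',np.round(s['force'],2),'M',np.round(s['moment'],2),'w',round(s['width'],4))
E
python3 -c "
from h import *
print(rw(-.12,.008,.083))
go(rw(-.12,.008,.083),-.077)"
```

```text
[0.45622311 0.12906418 0.083     ]
slide [ 0.0009  0.4133 -0.0022] turn [0.     0.0001 0.0223] t 3.22 pos [0.4427 0.3353 0.0819] rpy [3.1416e+00 6.0000e-04 6.3400e-02] F [-0.15 -0.73 -1.67] w 0.0216
```

```bash
python3 -m crank '[{"turn":[0,0,0],"slide":[0,0.06,-0.002],"fingers":-1},{"turn":[0,0,0.006],"slide":[0,0.13,-0.002],"fingers":-1},{"turn":[0,0,0.012],"slide":[0,0.20,-0.002],"fingers":-1},{"turn":[0,0,0.018],"slide":[0,0.26,-0.002],"fingers":-1},{"turn":[0,0,0.0223],"slide":[0,0.30,-0.002],"fingers":-1}]'
python3 - <<'E'
from h import *
go(rw(-.12,.008,.083),-.077)
t=grab_frame('top')[...,::-1].copy();s=grab_frame('side')[...,::-1].copy()
cv2.imwrite('pics/t3.png',t);cv2.imwrite('pics/s3.png',s)
E
```

```text
t: 3.63
eef_pos: [0.4511, 0.1827, 0.0818]
ee_rot: [3.139, 0.003, -0.079]
force: [-0.3, 0.2, -1.5]
width: 0.0218
slide [ 0.0187  0.1061 -0.0022] turn [ 0.0004  0.0004 -0.0004] t 3.63 pos [0.4511 0.1827 0.0818] rpy [ 3.1392e+00  2.6000e-03 -7.9400e-02] F [-0.35  0.18 -1.48] w 0.0218
```

View pics/s3.png

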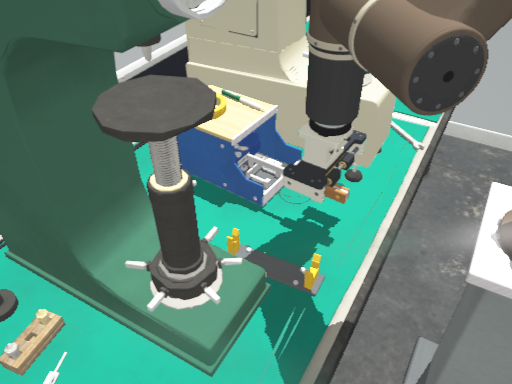

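View pics/t3.png

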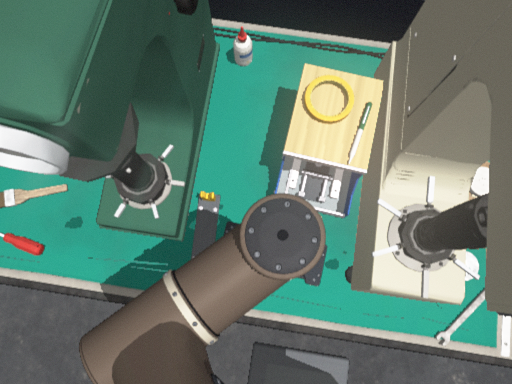

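```bash
python3 -m crank '[{"turn":[0,0,0],"slide":[0.018,0.06,-0.002],"fingers":-1},{"turn":[0,0,0],"slide":[0.018,0.104,-0.002],"fingers":-1},{"turn":[0,0,0],"slide":[0.018,0.104,-0.002],"fingers":-1},{"turn":[0,0,0],"slide":[0.018,0.104,-0.002],"fingers":-1}]'
python3 - <<'E'
from h import *
st();go(rw(-.0492,.008,.080),-.077)
t=grab_frame('top')[...,::-1].copy();s=grab_frame('side')[...,::-1].copy()
crop(t,230,120,400,300,4,'pics/t4.png');crop(s,200,80,400,230,4,'pics/s4.png')
E
```

```text
t: 4.07
eef_pos: [0.4571, 0.1324, 0.0834]
ee_rot: [3.141, 0.001, -0.078]
force: [0.1, 0.5, -2.5]
width: 0.0217
t 4.07 rack [-0.1194  0.0114  0.0834] rpy [ 3.1406e+00  1.3000e-03 -7.7600e-02] F [ 0.08  0.55 -2.51] M [ 0.01  0.04 -0.  ] w 0.0217
slide [0.1403 0.0072 0.0065] turn [ 0.0002  0.0002 -0.0001] t 4.07 pos [0.4571 0.1324 0.0834] rpy [ 3.1406e+00  1.3000e-03 -7.7600e-02] F [ 0.08  0.55 -2.51] w 0.0217
```

View pics/s4.png

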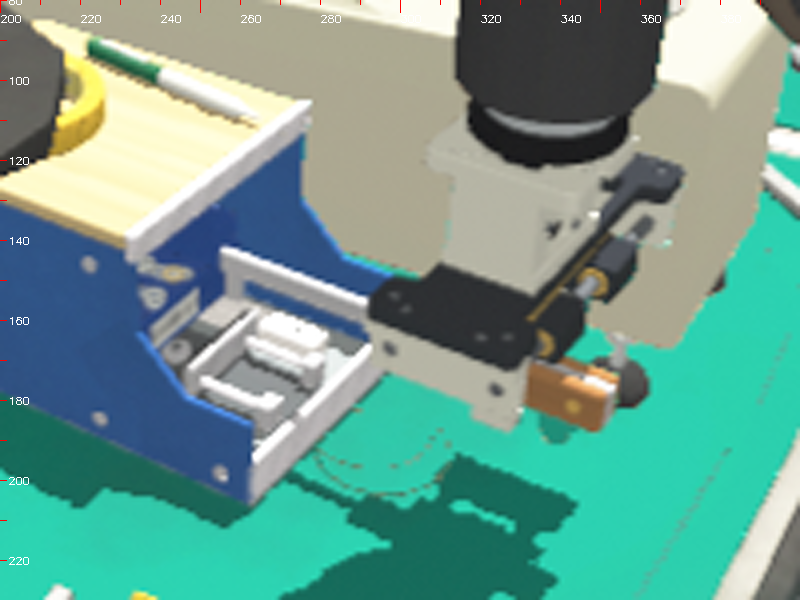

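View pics/t4.png

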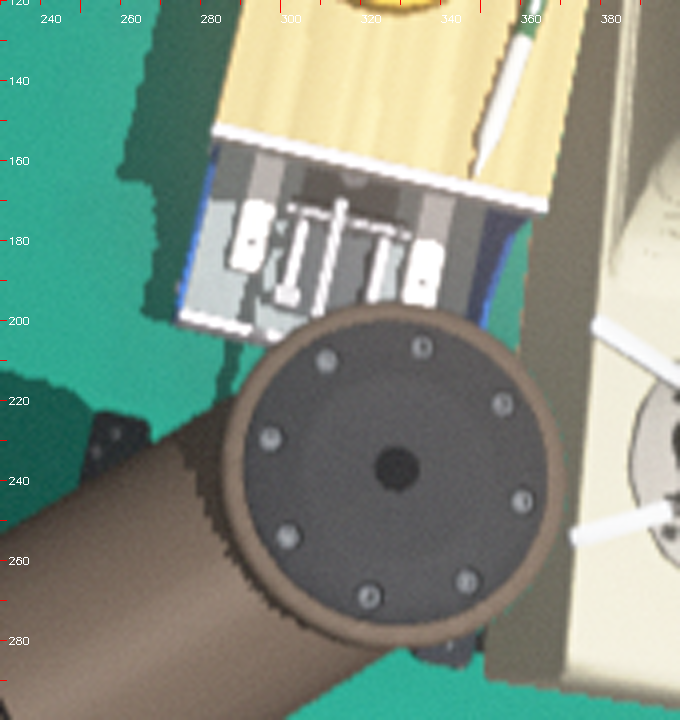

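Run:
```python
from h import *
np.set_printoptions(precision=4,suppress=True)
p,e=tri(255.5,142,312.5,170.5);print(p,e,torack(p));print(torack(w('top',312.5,170.5,.1115)),torack(w('side',255.5,142,.1115)))
p=rw(.0636,.0114,.1115);print(px('top',p),px('side',p))
```

```text
[0.638  0.1221 0.1135] 0.0009657843650408514 [0.0618 0.0156 0.1135]
[0.0628 0.0156 0.1115] [0.063  0.013  0.1115]
[314.5508 170.5988] [255.6926 141.5941]
```

```bash
python3 -m crank '[{"turn":[0,0,0],"slide":[0.04,0.008,0.004],"fingers":-1},{"turn":[0,0,0],"slide":[0.09,0.008,0.004],"fingers":-1},{"turn":[0,0,0],"slide":[0.142,0.008,0.004],"fingers":-1},{"turn":[0,0,0],"slide":[0.142,0.008,0.004],"fingers":-1},{"turn":[0,0,0],"slide":[0.142,0.008,0.004],"fingers":-1}]'
python3 - <<'E'
from h import *
st();go(rw(-.0492,.008,.042),-.077)
t=grab_frame('top')[...,::-1].copy();s=grab_frame('side')[...,::-1].copy()
crop(t,230,120,400,300,4,'pics/t5.png');crop(s,210,100,340,210,6,'pics/s5.png')
E
```

```text
t: 4.58
eef_pos: [0.529, 0.1247, 0.0812]
ee_rot: [3.141, 0.001, -0.076]
force: [-1.2, 0.1, -3.1]
width: 0.0217
t 4.58 rack [-0.0471  0.0095  0.0812] rpy [ 3.1411e+00  7.0000e-04 -7.6400e-02] F [-1.21  0.06 -3.08] M [-0.06  0.22  0.01] w 0.0217
slide [-0.0042  0.0029  0.0784] turn [0.0001 0.0001 0.0001] t 4.58 pos [0.529  0.1247 0.0812] rpy [ 3.1411e+00  7.0000e-04 -7.6400e-02] F [-1.21  0.06 -3.08] w 0.0217
```

View pics/s5.png

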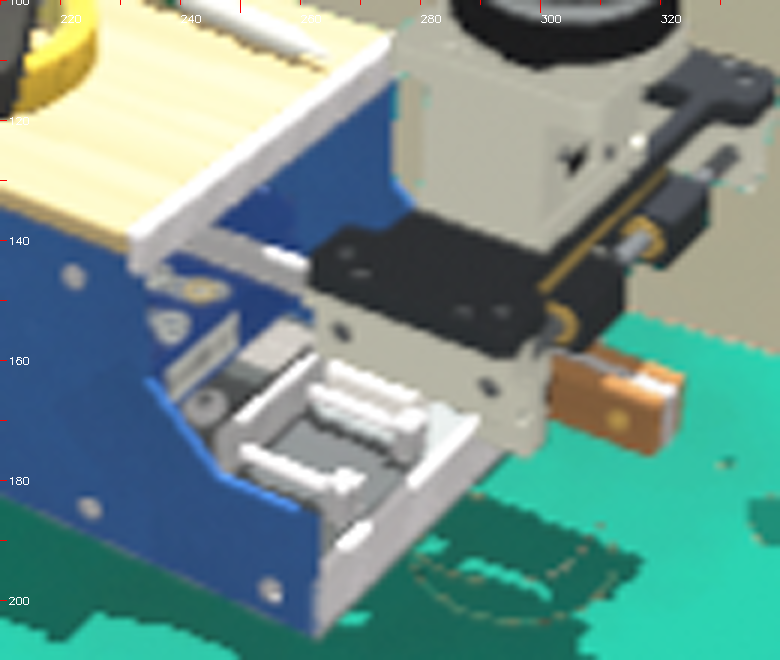

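View pics/t5.png

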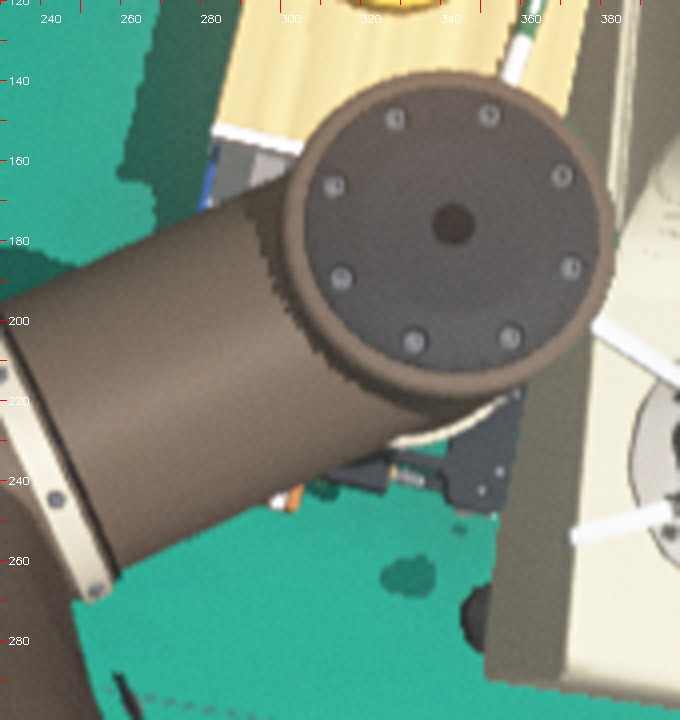

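```bash
python3 -m crank '[{"turn":[0,0,0],"slide":[0,0,0],"fingers":-1},{"turn":[0,0,0],"slide":[-0.002,0,0.02],"fingers":-1},{"turn":[0,0,0],"slide":[-0.002,0,0.04],"fingers":-1},{"turn":[0,0,0],"slide":[-0.002,0,0.056],"fingers":-1},{"turn":[0,0,0],"slide":[-0.002,0,0.056],"fingers":-1}]'
python3 -c "
from h import *
st()"
```

```text
t: 5.1
eef_pos: [0.5255, 0.1234, 0.0517]
ee_rot: [3.14, 0.003, -0.076]
force: [-0.2, -0.3, -2.1]
width: 0.0217
t 5.1 rack [-0.0505  0.0079  0.0517] rpy [ 3.1397e+00  3.1000e-03 -7.6400e-02] F [-0.18 -0.28 -2.11] M [-0.06  0.09  0.08] w 0.0217
```

```bash
python3 -m crank '[{"turn":[0,0,0],"slide":[0.004,0,0.006],"fingers":-1},{"turn":[0,0,0],"slide":[0.006,0,0.014],"fingers":-1},{"turn":[0,0,0],"slide":[0.006,0,0.021],"fingers":-1},{"turn":[0,0,0],"slide":[0.006,0,0.021],"fingers":-1},{"turn":[0,0,0],"slide":[0.006,0,0.021],"fingers":-1}]'
python3 - <<'E'
from h import *
st()
s=grab_frame('side')[...,::-1].copy()
crop(s,210,100,340,210,6,'pics/s6.png');st()
E
```

```text
t: 5.52
eef_pos: [0.5301, 0.1237, 0.0434]
ee_rot: [3.141, 0.0, -0.076]
force: [0.2, -0.4, -2.3]
width: 0.0213
t 5.52 rack [-0.0459  0.0086  0.0434] rpy [ 3.1413e+00  3.0000e-04 -7.6400e-02] F [ 0.17 -0.35 -2.33] M [ 0.02 -0.   -0.05] w 0.0213
t 5.57 rack [-0.0459  0.0086  0.0436] rpy [ 3.1415  0.     -0.0764] F [ 1.16 -0.01 -1.83] M [-0.02  0.    0.06] w 0.0217
```

View pics/s6.png

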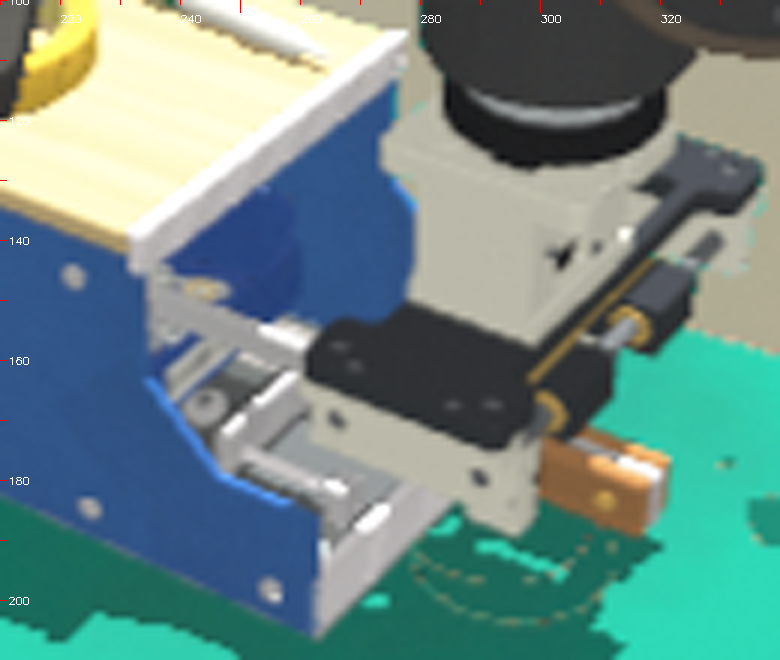

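```bash
python3 -m crank '[{"turn":[0,0,0],"slide":[0,0,0.006],"fingers":-1},{"turn":[0,0,0],"slide":[0,0,0.006],"fingers":-1},{"turn":[0,0,0],"slide":[-0.01,0,0.006],"fingers":-1},{"turn":[0,0,0],"slide":[-0.016,0,0.006],"fingers":-1},{"turn":[0,0,0],"slide":[-0.016,0,0.006],"fingers":-1}]'
python3 -c "
from h import *
st()"
```

```text
t: 5.98
eef_pos: [0.5213, 0.1243, 0.0406]
ee_rot: [3.141, 0.0, -0.076]
force: [0.6, -0.9, -2.6]
width: 0.0217
t 5.98 rack [-0.0548  0.0084  0.0406] rpy [ 3.1415e+00  4.0000e-04 -7.6300e-02] F [ 0.58 -0.95 -2.64] M [-0.04  0.11  0.01] w 0.0217
```

```bash
python3 -m crank '[{"turn":[0,0,0],"slide":[-0.004,0,0],"fingers":-1},{"turn":[0,0,0],"slide":[-0.008,0,0],"fingers":-1},{"turn":[0,0,0],"slide":[-0.012,0,0],"fingers":-1},{"turn":[0,0,0],"slide":[-0.016,0,0],"fingers":-1},{"turn":[0,0,0],"slide":[-0.02,0,0],"fingers":-1}]'
python3 -c "
from h import *
st()"
python3 -m crank '[{"turn":[0,0,0],"slide":[-0.004,0,0],"fingers":-1},{"turn":[0,0,0],"slide":[-0.008,0,0],"fingers":-1},{"turn":[0,0,0],"slide":[-0.012,0,0],"fingers":-1},{"turn":[0,0,0],"slide":[-0.016,0,0],"fingers":-1},{"turn":[0,0,0],"slide":[-0.02,0,0],"fingers":-1}]'
python3 - <<'E'
from h import *
st()
s=grab_frame('side')[...,::-1].copy()
crop(s,210,100,340,210,6,'pics/s7.png');st()
E
```

```text
t: 6.4
eef_pos: [0.5124, 0.1254, 0.0407]
ee_rot: [-3.141, -0.001, -0.076]
force: [2.0, -0.3, -1.4]
width: 0.0214
t 6.4 rack [-0.0637  0.0088  0.0407] rpy [-3.1412e+00 -7.0000e-04 -7.6200e-02] F [ 2.   -0.28 -1.4 ] M [-0.13 -0.65 -0.01] w 0.0214
t: 6.82
eef_pos: [0.5022, 0.126, 0.0406]
ee_rot: [-3.141, -0.0, -0.076]
force: [2.8, 1.3, -2.2]
width: 0.0215
t 6.82 rack [-0.074   0.0086  0.0406] rpy [-3.1415e+00 -2.0000e-04 -7.6300e-02] F [ 2.76  1.29 -2.2 ] M [-0.16 -0.8  -0.07] w 0.0215
t 6.87 rack [-0.0744  0.0085  0.0406] rpy [-3.1416  0.     -0.0763] F [ 1.08 -0.56 -2.  ] M [-0.04 -0.55  0.01] w 0.0215
```

View pics/s7.png

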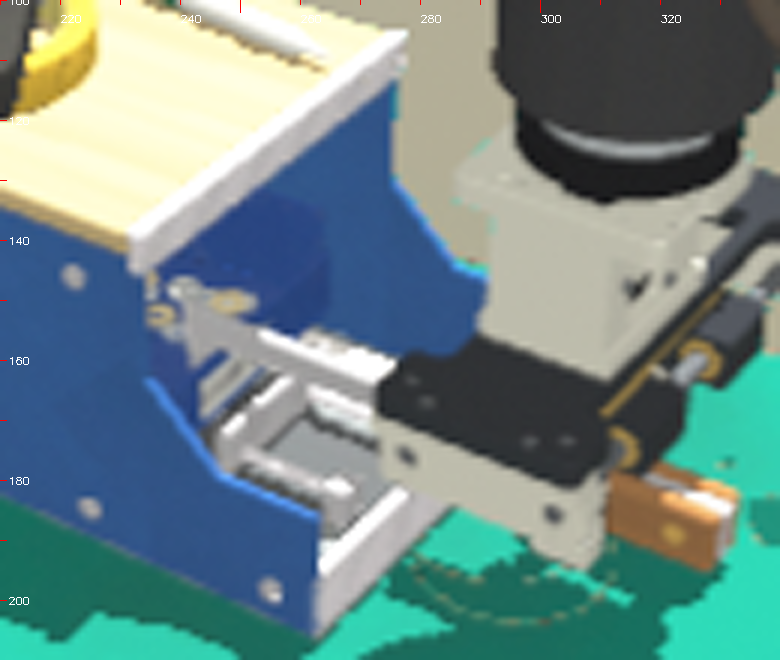

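```bash
python3 -m crank '[{"turn":[0,0,0],"slide":[-0.004,0,0],"fingers":-1},{"turn":[0,0,0],"slide":[-0.008,0,0],"fingers":-1},{"turn":[0,0,0],"slide":[-0.012,0,0],"fingers":-1},{"turn":[0,0,0],"slide":[-0.016,0,0],"fingers":-1},{"turn":[0,0,0],"slide":[-0.02,0,0],"fingers":-1}]'
python3 -c "
from h import *
st()"
python3 -m crank '[{"turn":[0,0,0],"slide":[-0.004,0,0],"fingers":-1},{"turn":[0,0,0],"slide":[-0.008,0,0],"fingers":-1},{"turn":[0,0,0],"slide":[-0.012,0,0],"fingers":-1},{"turn":[0,0,0],"slide":[-0.016,0,0],"fingers":-1},{"turn":[0,0,0],"slide":[-0.02,0,0],"fingers":-1}]'
python3 -c "
from h import *
st()"
python3 -m crank '[{"turn":[0,0,0],"slide":[-0.004,0,0],"fingers":-1},{"turn":[0,0,0],"slide":[-0.008,0,0],"fingers":-1},{"turn":[0,0,0],"slide":[-0.012,0,0],"fingers":-1},{"turn":[0,0,0],"slide":[-0.016,0,0],"fingers":-1},{"turn":[0,0,0],"slide":[-0.02,0,0],"fingers":-1}]'
python3 - <<'E'
from h import *
st()
s=grab_frame('side')[...,::-1].copy()
crop(s,210,100,340,210,6,'pics/s8.png');st()
E
```

```text
t: 7.28
eef_pos: [0.4921, 0.1267, 0.0406]
ee_rot: [-3.142, -0.0, -0.076]
force: [2.7, -0.5, -2.1]
width: 0.0219
t 7.28 rack [-0.0841  0.0085  0.0406] rpy [-3.1416 -0.     -0.0763] F [ 2.71 -0.46 -2.07] M [-0.09 -0.83  0.  ] w 0.0219
t: 7.7
eef_pos: [0.4828, 0.1277, 0.0408]
ee_rot: [-3.141, -0.001, -0.076]
force: [6.6, -0.1, -2.6]
width: 0.0217
t 7.7 rack [-0.0934  0.0088  0.0408] rpy [-3.1411e+00 -1.2000e-03 -7.6200e-02] F [ 6.56 -0.13 -2.64] M [-0.5  -1.99 -0.16] w 0.0217
t: 8.12
eef_pos: [0.4732, 0.1286, 0.0409]
ee_rot: [-3.141, -0.002, -0.076]
force: [7.6, -1.8, -4.6]
width: 0.0218
t 8.12 rack [-0.1031  0.0089  0.0409] rpy [-3.1408e+00 -1.6000e-03 -7.6300e-02] F [ 7.55 -1.81 -4.61] M [-0.65 -2.4  -0.17] w 0.0218
t 8.17 rack [-0.1035  0.0088  0.0408] rpy [-3.1409e+00 -1.4000e-03 -7.6300e-02] F [ 6.28 -0.84 -3.78] M [-0.49 -2.1  -0.13] w 0.0214
```

View pics/s8.png

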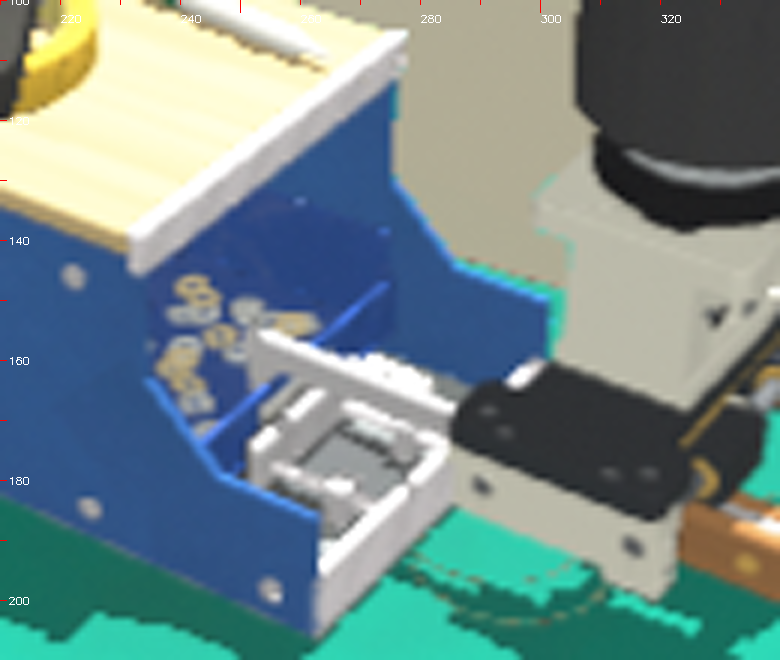

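```bash
python3 -m crank '[{"turn":[0,0,0],"slide":[-0.004,0,0],"fingers":-1},{"turn":[0,0,0],"slide":[-0.008,0,0],"fingers":-1},{"turn":[0,0,0],"slide":[-0.012,0,0],"fingers":-1},{"turn":[0,0,0],"slide":[-0.016,0,0],"fingers":-1},{"turn":[0,0,0],"slide":[-0.02,0,0],"fingers":-1}]'
python3 - <<'E'
from h import *
st()
s=grab_frame('side')[...,::-1].copy()
crop(s,210,100,340,210,6,'pics/s9.png');st()
E
```

```text
t: 8.58
eef_pos: [0.4635, 0.1295, 0.0409]
ee_rot: [-3.141, -0.002, -0.076]
force: [8.6, -1.7, -4.1]
width: 0.0218
t 8.58 rack [-0.1128  0.009   0.0409] rpy [-3.1406e+00 -2.1000e-03 -7.6200e-02] F [ 8.65 -1.7  -4.07] M [-0.7  -2.77 -0.21] w 0.0218
t 8.63 rack [-0.1131  0.0089  0.0409] rpy [-3.1406e+00 -1.9000e-03 -7.6300e-02] F [ 7.82 -1.46 -3.8 ] M [-0.67 -2.58 -0.18] w 0.022
```

View pics/s9.png

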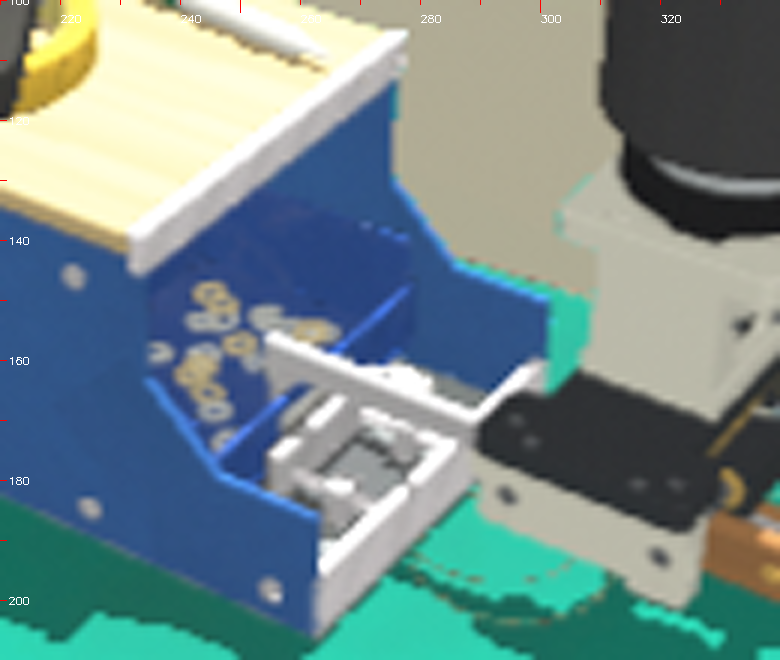

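```bash
python3 -m crank '[{"turn":[0,0,0],"slide":[-0.002,0,0],"fingers":-1},{"turn":[0,0,0],"slide":[-0.004,0,0],"fingers":-1},{"turn":[0,0,0],"slide":[-0.006,0,0],"fingers":-1},{"turn":[0,0,0],"slide":[-0.008,0,0],"fingers":-1},{"turn":[0,0,0],"slide":[-0.01,0,0],"fingers":-1}]'
python3 -c "
from h import *
st()"
python3 -m crank '[{"turn":[0,0,0],"slide":[-0.002,0,0],"fingers":-1},{"turn":[0,0,0],"slide":[-0.004,0,0],"fingers":-1},{"turn":[0,0,0],"slide":[-0.006,0,0],"fingers":-1}]'
python3 -c "
from h import *
st()"
```

```text
t: 9.05
eef_pos: [0.4587, 0.1299, 0.041]
ee_rot: [-3.14, -0.002, -0.076]
force: [9.8, -2.3, -4.4]
width: 0.0215
t 9.05 rack [-0.1176  0.009   0.041 ] rpy [-3.1404e+00 -2.3000e-03 -7.6300e-02] F [ 9.77 -2.3  -4.37] M [-0.77 -2.96 -0.21] w 0.0215
t: 9.3
eef_pos: [0.4558, 0.1302, 0.041]
ee_rot: [-3.14, -0.002, -0.076]
force: [9.9, -1.9, -4.7]
width: 0.0218
t 9.3 rack [-0.1205  0.0091  0.041 ] rpy [-3.1404e+00 -2.5000e-03 -7.6100e-02] F [ 9.91 -1.93 -4.68] M [-0.86 -3.17 -0.19] w 0.0218
```

```bash
python3 -m crank '[{"turn":[0,0,0],"slide":[-0.001,0,0],"fingers":-1},{"turn":[0,0,0],"slide":[-0.002,0,0],"fingers":-1},{"turn":[0,0,0],"slide":[-0.003,0,0],"fingers":-1},{"turn":[0,0,0],"slide":[-0.004,0,0],"fingers":-1}]'
python3 -c "
from h import *
st()"
python3 -m crank '[{"turn":[0,0,0],"slide":[-0.001,0,0],"fingers":-1},{"turn":[0,0,0],"slide":[-0.002,0,0],"fingers":-1},{"turn":[0,0,0],"slide":[-0.003,0,0],"fingers":-1},{"turn":[0,0,0],"slide":[-0.004,0,0],"fingers":-1}]'
python3 -c "
from h import *
st()"
python3 -m crank '[{"turn":[0,0,0],"slide":[-0.001,0,0],"fingers":-1},{"turn":[0,0,0],"slide":[-0.002,0,0],"fingers":-1},{"turn":[0,0,0],"slide":[-0.003,0,0],"fingers":-1}]'
python3 -c "
from h import *
st()"
```

```text
t: 9.63
eef_pos: [0.4539, 0.1304, 0.0411]
ee_rot: [-3.14, -0.003, -0.076]
force: [10.1, -2.1, -4.4]
width: 0.0219
t 9.63 rack [-0.1224  0.0091  0.0411] rpy [-3.1402e+00 -2.6000e-03 -7.6200e-02] F [10.05 -2.1  -4.42] M [-0.86 -3.22 -0.24] w 0.0219
t: 9.97
eef_pos: [0.452, 0.1306, 0.0411]
ee_rot: [-3.14, -0.003, -0.076]
force: [10.9, -2.2, -5.0]
width: 0.0219
t 9.97 rack [-0.1243  0.0092  0.0411] rpy [-3.1402e+00 -2.7000e-03 -7.6200e-02] F [10.9  -2.24 -5.04] M [-0.85 -3.36 -0.27] w 0.0219
t: 10.22
eef_pos: [0.4507, 0.1308, 0.0411]
ee_rot: [-3.14, -0.003, -0.076]
force: [12.5, -2.7, -5.3]
width: 0.0219
t 10.22 rack [-0.1257  0.0093  0.0411] rpy [-3.14e+00 -3.10e-03 -7.60e-02] F [12.53 -2.69 -5.31] M [-0.99 -4.14 -0.37] w 0.0219
```

```bash
python3 -m crank '[{"turn":[0,0,0],"slide":[-0.0005,0,0],"fingers":-1},{"turn":[0,0,0],"slide":[-0.001,0,0],"fingers":-1}]'
python3 -c "
from h import *
st()"
```

```text
t: 10.38
eef_pos: [0.4507, 0.131, 0.0413]
ee_rot: [-3.14, -0.004, -0.076]
force: [13.4, -3.0, -5.8]
width: 0.0215
t 10.38 rack [-0.1257  0.0095  0.0413] rpy [-3.1396 -0.0038 -0.076 ] F [13.41 -3.03 -5.75] M [-1.32 -4.53 -0.43] w 0.0215
```

```bash
python3 -m crank '[{"turn":[0,0,0],"slide":[-0.0005,0,0],"fingers":-1},{"turn":[0,0,0],"slide":[-0.001,0,0],"fingers":-1}]'
python3 -c "
from h import *
st()"
```

```text
t: 10.55
eef_pos: [0.4507, 0.1312, 0.0414]
ee_rot: [-3.139, -0.005, -0.076]
force: [15.5, -3.9, -7.8]
width: 0.0214
t 10.55 rack [-0.1257  0.0097  0.0414] rpy [-3.1392 -0.0046 -0.0759] F [15.55 -3.85 -7.76] M [-1.5  -5.15 -0.42] w 0.0214
```

```bash
python3 -m crank '[{"turn":[0,0,0],"slide":[-0.0003,0,0],"fingers":-1},{"turn":[0,0,0],"slide":[-0.0003,0,0],"fingers":-1},{"turn":[0,0,0],"slide":[-0.0003,0,0],"fingers":-1}]'
python3 - <<'E'
from h import *
st()
s=grab_frame('side')[...,::-1].copy()
crop(s,210,100,340,210,6,'pics/s10.png');st()
E
```

```text
t: 10.8
eef_pos: [0.4507, 0.1312, 0.0415]
ee_rot: [-3.139, -0.005, -0.076]
force: [16.2, -3.5, -7.1]
width: 0.022
t 10.8 rack [-0.1257  0.0097  0.0415] rpy [-3.1391 -0.0048 -0.0761] F [16.21 -3.47 -7.15] M [-1.57 -5.1  -0.47] w 0.022
t 10.85 rack [-0.1257  0.0097  0.0414] rpy [-3.1392 -0.0047 -0.0761] F [16.45 -4.01 -6.42] M [-1.51 -5.08 -0.5 ] w 0.0219
```

View pics/s10.png

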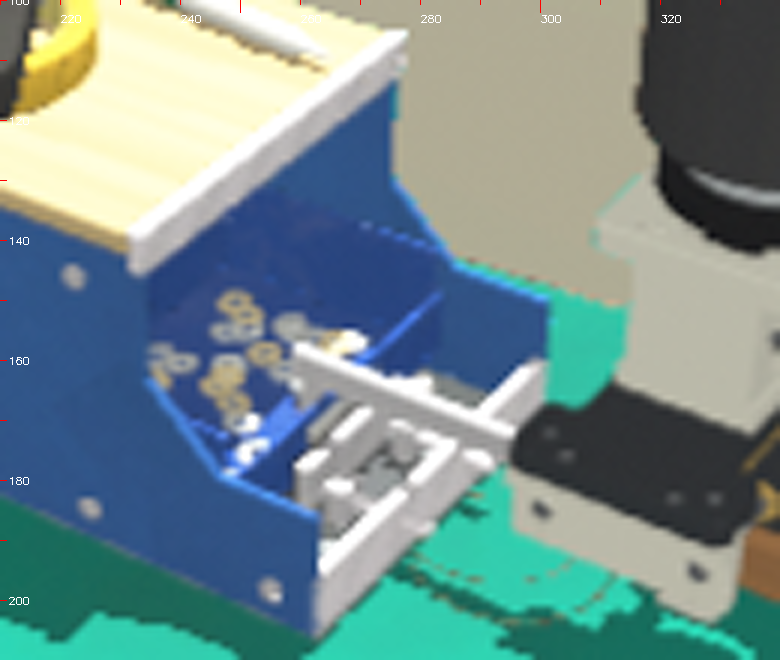

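```bash
python3 -m crank '[{"turn":[0,0,0],"slide":[0.002,0,0],"fingers":-1},{"turn":[0,0,0],"slide":[0.004,0,0],"fingers":-1},{"turn":[0,0,0],"slide":[0.007,0,0],"fingers":-1},{"turn":[0,0,0],"slide":[0.012,0,0],"fingers":-1},{"turn":[0,0,0],"slide":[0.018,0,0],"fingers":-1}]'
python3 - <<'E'
from h import *
st()
s=grab_frame('side')[...,::-1].copy()
crop(s,210,100,340,210,6,'pics/s11.png');st()
E
```

```text
t: 11.27
eef_pos: [0.456, 0.129, 0.0404]
ee_rot: [3.141, 0.001, -0.077]
force: [-0.3, 0.1, -2.3]
width: 0.0217
t 11.27 rack [-0.1202  0.0079  0.0404] rpy [ 3.1409e+00  1.2000e-03 -7.6700e-02] F [-0.3   0.12 -2.35] M [-0.02  0.13  0.01] w 0.0217
t 11.32 rack [-0.1198  0.008   0.0403] rpy [ 3.1408e+00  1.2000e-03 -7.6500e-02] F [ 0.97  0.81 -1.66] M [ 0.04 -0.18 -0.02] w 0.0219
```

View pics/s11.png

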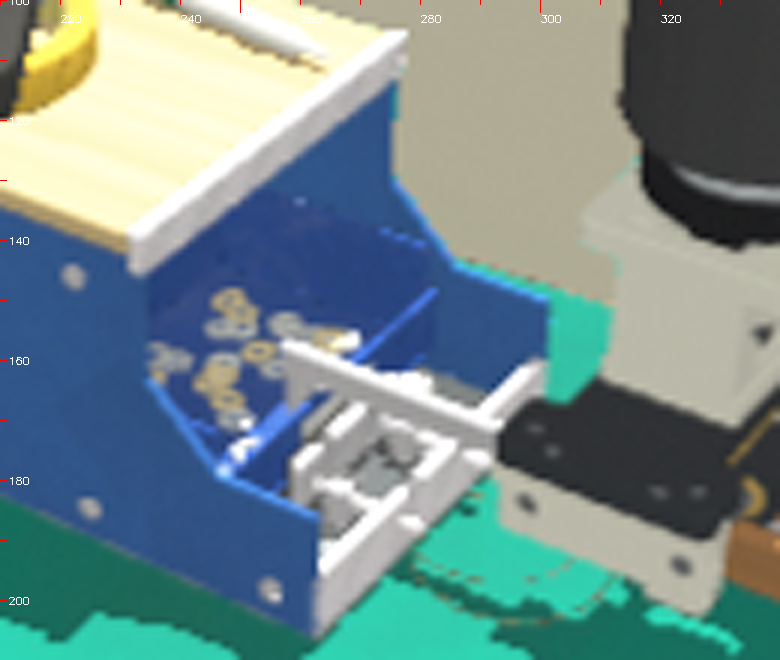

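```bash
python3 -m crank '[{"turn":[0,0,0],"slide":[0.003,0,0],"fingers":-1},{"turn":[0,0,0],"slide":[0.003,0,-0.02],"fingers":-1},{"turn":[0,0,0],"slide":[0.003,0,-0.06],"fingers":-1},{"turn":[0,0,0],"slide":[0.003,0,-0.09],"fingers":-1},{"turn":[0,0,0],"slide":[0.003,0,-0.09],"fingers":-1}]'
python3 - <<'E'
from h import *
st()
t=grab_frame('top')[...,::-1].copy();s=grab_frame('side')[...,::-1].copy()
crop(t,230,120,400,300,4,'pics/t12.png')
crop(s,210,100,340,210,6,'pics/s12.png');st()
go((.4438,.3366,.084),.0637)
E
```

```text
t: 11.73
eef_pos: [0.4593, 0.1301, 0.088]
ee_rot: [-3.139, -0.003, -0.076]
force: [0.4, -0.2, -2.2]
width: 0.0217
t 11.73 rack [-0.117   0.0093  0.088 ] rpy [-3.1394e+00 -2.9000e-03 -7.5700e-02] F [ 0.42 -0.22 -2.23] M [ 0.09 -0.09 -0.01] w 0.0217
t 11.83 rack [-0.1184  0.0084  0.0856] rpy [-3.1409e+00 -2.0000e-04 -7.6600e-02] F [ 0.12 -0.27 -2.44] M [-0.04  0.09  0.01] w 0.0219
slide [-0.0598 -0.4111  0.0035] turn [-0.0001 -0.     -0.0223] t 11.83 pos [0.4579 0.1294 0.0856] rpy [-3.1409e+00 -2.0000e-04 -7.6600e-02] F [ 0.12 -0.27 -2.44] w 0.0219
```

View pics/s12.png

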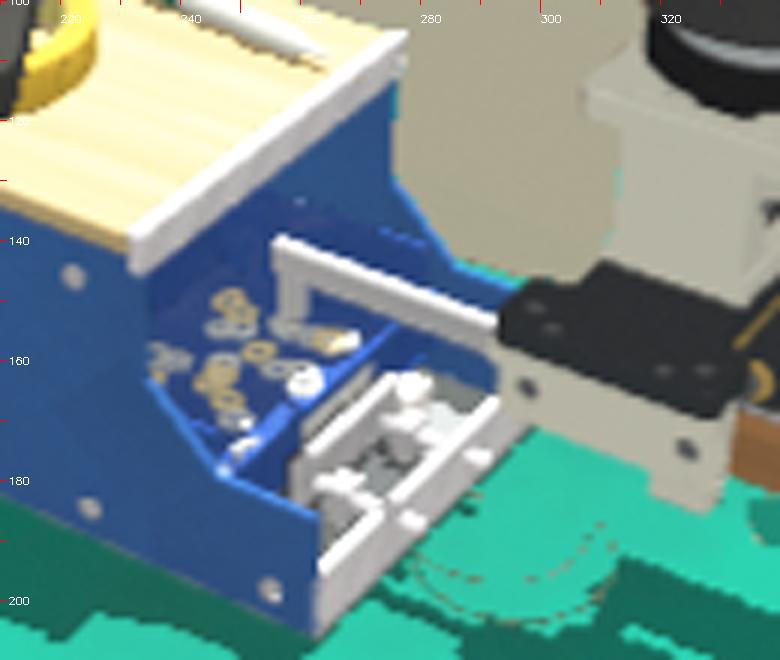

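View pics/t12.png

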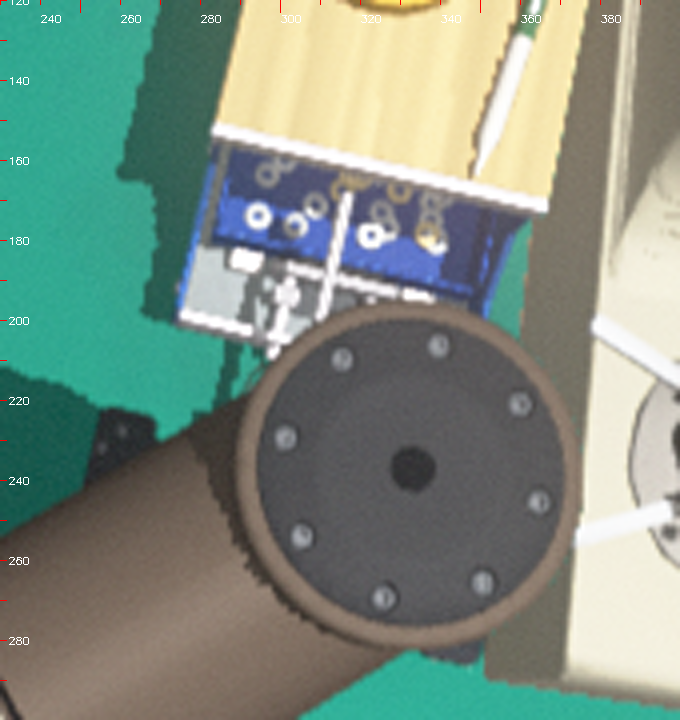

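```bash
python3 - <<'E'
from h import *
np.set_printoptions(precision=4,suppress=True)
p,e=tri(255.5,140.3,314,168.5);print(e,torack(p)-np.array([-.1184,.0084,.0856]), 'before',np.array([.0618,.0156,.1135])-np.array([-.1194,.0114,.0834]))
E
python3 -m crank '[{"turn":[0,0,0],"slide":[-0.02,-0.06,0],"fingers":-1},{"turn":[0,0,-0.006],"slide":[-0.03,-0.13,0],"fingers":-1},{"turn":[0,0,-0.012],"slide":[-0.04,-0.2,0],"fingers":-1},{"turn":[0,0,-0.018],"slide":[-0.05,-0.27,0],"fingers":-1},{"turn":[0,0,-0.0223],"slide":[-0.06,-0.33,0],"fingers":-1}]'
python3 -c "
from h import *
go((.4438,.3366,.084),.0637)"
```

```text
0.003448839107012729 [0.1834 0.0047 0.0303] before [0.1812 0.0042 0.0301]
t: 12.25
eef_pos: [0.4399, 0.2976, 0.0843]
ee_rot: [3.14, 0.001, 0.066]
force: [-0.0, -0.1, -2.4]
width: 0.0215
slide [ 0.0128 -0.0773  0.0005] turn [0.0002 0.0002 0.0003] t 12.25 pos [0.4399 0.2976 0.0843] rpy [3.1405e+00 1.2000e-03 6.5900e-02] F [-0.04 -0.12 -2.4 ] w 0.0215
```

```bash
python3 -m crank '[{"turn":[0,0,0],"slide":[0.008,-0.05,0],"fingers":-1},{"turn":[0,0,0],"slide":[0.01,-0.073,0],"fingers":-1},{"turn":[0,0,0],"slide":[0.01,-0.073,0],"fingers":-1},{"turn":[0,0,0],"slide":[0.01,-0.073,0],"fingers":-1}]'
python3 -c "
from h import *
go((.4433,.3357,.0228),.0637)"
python3 -m crank '[{"turn":[0,0,0],"slide":[0,0,0],"fingers":-1}]'
python3 - <<'E'
from h import *
go((.4433,.3357,.0228),.0637)
t=grab_frame('top')[...,::-1].copy();s=grab_frame('side')[...,::-1].copy()
crop(t,130,130,290,290,4,'pics/t13.png');crop(s,180,120,340,310,4,'pics/s13.png')
E
```

```text
t: 12.58
eef_pos: [0.4426, 0.3323, 0.0841]
ee_rot: [3.14, 0.002, 0.064]
force: [0.3, -0.5, -1.5]
width: 0.0217
slide [ 0.0021 -0.007   0.1225] turn [0.0003 0.0003 0.0001] t 12.58 pos [0.4426 0.3323 0.0841] rpy [3.1395e+00 2.1000e-03 6.4200e-02] F [ 0.34 -0.54 -1.52] w 0.0217
t: 12.67
eef_pos: [0.4428, 0.3314, 0.0846]
ee_rot: [3.14, 0.002, 0.063]
force: [-0.5, 0.2, -2.4]
width: 0.0219
slide [ 0.0017 -0.0087  0.1235] turn [ 0.0003  0.0003 -0.0001] t 12.67 pos [0.4428 0.3314 0.0846] rpy [3.1399e+00 1.7000e-03 6.3100e-02] F [-0.53  0.18 -2.42] w 0.0219
```

View pics/t13.png

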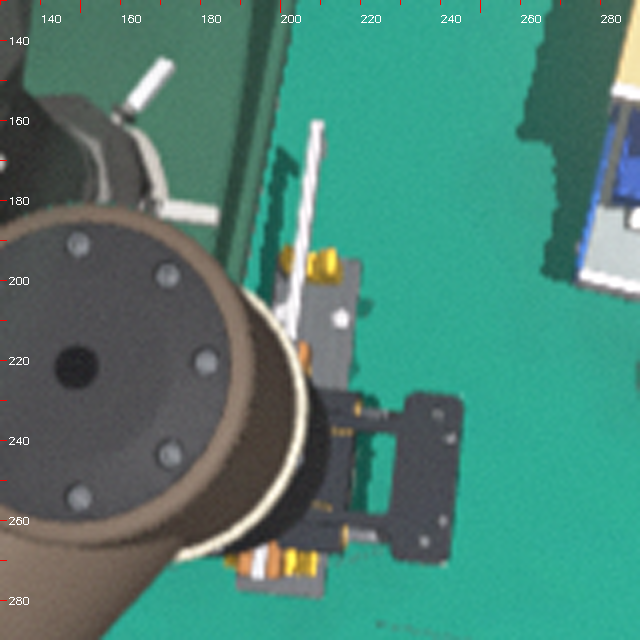

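View pics/s13.png

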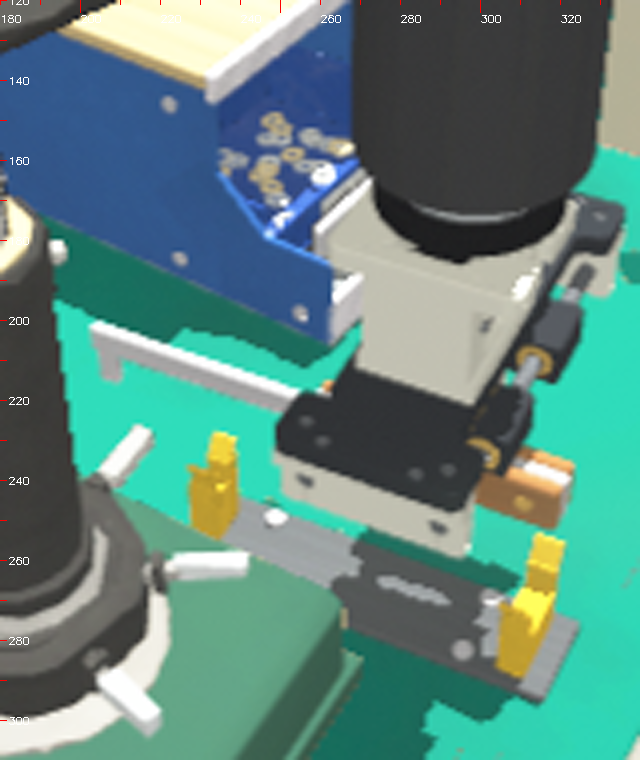

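```bash
python3 -m crank '[{"turn":[0,0,0],"slide":[0.001,-0.0085,0.01],"fingers":-1},{"turn":[0,0,0],"slide":[0.001,-0.0085,0.01],"fingers":-1},{"turn":[0,0,0],"slide":[0.001,-0.0085,0.02],"fingers":-1},{"turn":[0,0,0],"slide":[0.001,-0.0085,0.03],"fingers":-1},{"turn":[0,0,0],"slide":[0.001,-0.0085,0.03],"fingers":-1}]'
python3 -m crank '[{"turn":[0,0,0],"slide":[0,0,0],"fingers":-1}]'
python3 -c "
from h import *
go((.4433,.3357,.0228),.0637)"
```

```text
t: 13.18
eef_pos: [0.4432, 0.3364, 0.0693]
ee_rot: [3.14, 0.001, 0.063]
force: [-0.3, -0.1, -2.9]
width: 0.0217
t: 13.27
eef_pos: [0.4435, 0.3367, 0.07]
ee_rot: [3.141, 0.001, 0.064]
force: [0.8, 1.3, -2.8]
width: 0.0218
slide [-0.0005  0.0019  0.0944] turn [ 0.0001  0.0001 -0.    ] t 13.27 pos [0.4435 0.3367 0.07  ] rpy [3.1407e+00 7.0000e-04 6.3600e-02] F [ 0.81  1.31 -2.84] w 0.0218
```

Aligned within 1 mm; descend in steps.

```bash
python3 -m crank '[{"turn":[0,0,0],"slide":[0,0.001,0.012],"fingers":-1},{"turn":[0,0,0],"slide":[0,0.001,0.024],"fingers":-1},{"turn":[0,0,0],"slide":[0,0.001,0.036],"fingers":-1},{"turn":[0,0,0],"slide":[0,0.001,0.05],"fingers":-1},{"turn":[0,0,0],"slide":[0,0.001,0.05],"fingers":-1}]'
python3 -c "
from h import *
go((.4433,.3357,.0228),.0637)"
python3 - <<'E'
from h import *
s=grab_frame('side')[...,::-1].copy()
crop(s,180,190,340,310,5,'pics/s14.png');st()
E
```

```text
t: 13.68
eef_pos: [0.4431, 0.3358, 0.0438]
ee_rot: [3.14, 0.002, 0.063]
force: [-0.2, -0.6, -2.4]
width: 0.0216
slide [0.0005 0.0001 0.0419] turn [ 0.0003  0.0003 -0.    ] t 13.68 pos [0.4431 0.3358 0.0438] rpy [3.1397e+00 1.8000e-03 6.3400e-02] F [-0.2  -0.59 -2.41] w 0.0216
t 13.73 rack [-0.1494  0.2133  0.0444] rpy [3.14e+00 1.30e-03 6.36e-02] F [-0.17  0.4  -2.93] M [-0.06  0.   -0.02] w 0.0213
```

View pics/s14.png

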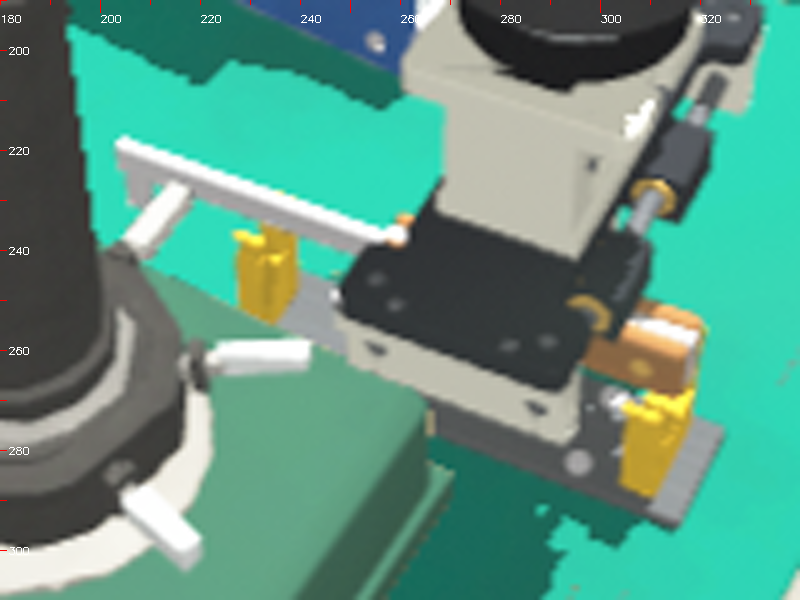

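```bash
python3 -m crank '[{"turn":[0,0,0],"slide":[0,0,0.008],"fingers":-1},{"turn":[0,0,0],"slide":[0,0,0.016],"fingers":-1},{"turn":[0,0,0],"slide":[0,0,0.024],"fingers":-1},{"turn":[0,0,0],"slide":[0,0,0.024],"fingers":-1}]'
python3 -c "
from h import *
go((.4433,.3357,.0228),.0637)"
python3 -m crank '[{"turn":[0,0,0],"slide":[0,0,0.006],"fingers":-1},{"turn":[0,0,0],"slide":[0,0,0.012],"fingers":-1},{"turn":[0,0,0],"slide":[0,0,0.014],"fingers":-1},{"turn":[0,0,0],"slide":[0,0,0.014],"fingers":-1}]'
python3 -c "
from h import *
go((.4433,.3357,.0228),.0637)"
```

```text
t: 14.07
eef_pos: [0.4435, 0.3361, 0.0328]
ee_rot: [3.141, 0.001, 0.063]
force: [0.5, -0.5, -2.5]
width: 0.0216
slide [-0.0005  0.0008  0.0201] turn [ 0.0002  0.0001 -0.    ] t 14.07 pos [0.4435 0.3361 0.0328] rpy [3.1406e+00 7.0000e-04 6.3400e-02] F [ 0.5  -0.49 -2.46] w 0.0216
t: 14.4
eef_pos: [0.4436, 0.3363, 0.0262]
ee_rot: [3.141, 0.001, 0.063]
force: [1.2, -1.8, -1.8]
width: 0.0216
slide [-0.0007  0.0012  0.0068] turn [ 0.0001  0.0001 -0.    ] t 14.4 pos [0.4436 0.3363 0.0262] rpy [3.141e+00 5.000e-04 6.350e-02] F [ 1.18 -1.78 -1.83] w 0.0216
```

```bash
python3 -m crank '[{"turn":[0,0,0],"slide":[0,0.001,0.004],"fingers":-1},{"turn":[0,0,0],"slide":[0,0.001,0.006],"fingers":-1},{"turn":[0,0,0],"slide":[0,0.001,0.006],"fingers":-1}]'
python3 - <<'E'
from h import *
go((.4433,.3357,.0228),.0637)
s=grab_frame('side')[...,::-1].copy()
crop(s,180,190,340,310,5,'pics/s15.png');st()
E
```

```text
t: 14.65
eef_pos: [0.4438, 0.3362, 0.0234]
ee_rot: [-3.142, -0.0, 0.064]
force: [-0.6, -1.8, -1.2]
width: 0.0216
slide [-0.0011  0.0009  0.0012] turn [-0. -0.  0.] t 14.65 pos [0.4438 0.3362 0.0234] rpy [-3.1416 -0.      0.0638] F [-0.55 -1.81 -1.18] w 0.0216
t 14.7 rack [-0.1489  0.2135  0.0235] rpy [-3.1416  0.      0.0638] F [-0.33 -1.25 -2.29] M [-0.53 -0.05 -0.16] w 0.0218
```

View pics/s15.png

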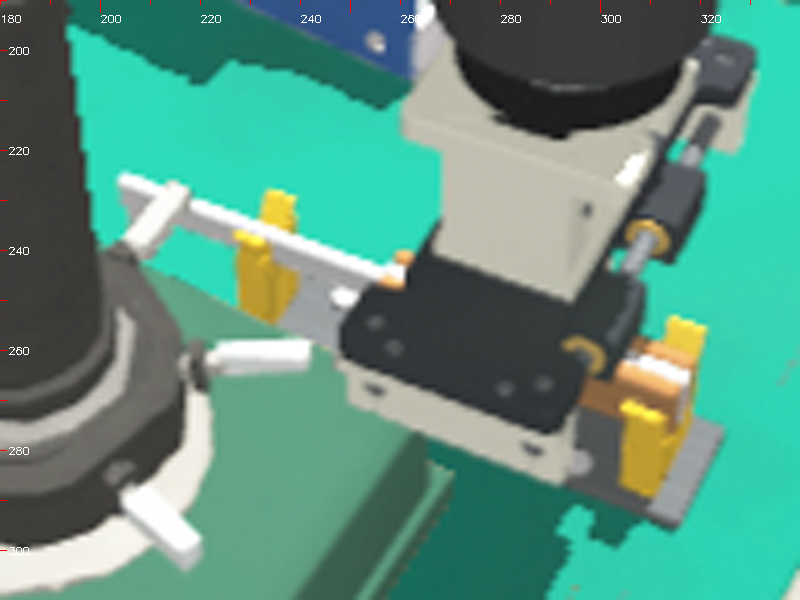

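```bash
python3 -m crank '[{"turn":[0,0,0],"slide":[0,0,0.001],"fingers":-1},{"turn":[0,0,0],"slide":[0,0,0.001],"fingers":-0.4},{"turn":[0,0,0],"slide":[0,0,0.001],"fingers":-0.2},{"turn":[0,0,0],"slide":[0,0,0.001],"fingers":-0.1},{"turn":[0,0,0],"slide":[0,0,0.001],"fingers":-0.1}]'
python3 -m crank '[{"turn":[0,0,0],"slide":[0,0,0],"fingers":-0.1},{"turn":[0,0,0],"slide":[0,0,-0.02],"fingers":-0.1},{"turn":[0,0,0],"slide":[0,0,-0.06],"fingers":-0.1},{"turn":[0,0,0],"slide":[0,0,-0.12],"fingers":-0.1},{"turn":[0,0,0],"slide":[0,0,-0.19],"fingers":-0.1}]'
python3 -m crank '[{"turn":[0,0,0],"slide":[-0.04,0,-0.07],"fingers":-0.1},{"turn":[0,0,0],"slide":[-0.12,0,-0.12],"fingers":-0.1},{"turn":[0,0,0],"slide":[-0.12,0,-0.12],"fingers":-0.1},{"turn":[0,0,0],"slide":[-0.12,0,-0.12],"fingers":-0.1}]'
python3 - <<'E'
from h import *
st()
t=grab_frame('top')[...,::-1].copy();s=grab_frame('side')[...,::-1].copy()
crop(t,180,140,370,290,4,'pics/t16.png');crop(s,180,120,340,310,4,'pics/s16.png')
E
```

```text
t: 15.12
eef_pos: [0.4441, 0.3366, 0.0234]
ee_rot: [-3.141, -0.001, 0.064]
force: [-0.4, -0.1, 0.1]
width: 0.0378
t: 15.53
eef_pos: [0.4431, 0.3352, 0.1185]
ee_rot: [3.139, 0.002, 0.064]
force: [0.2, 0.4, -0.9]
width: 0.0393
t: 15.87
eef_pos: [0.3832, 0.3331, 0.1813]
ee_rot: [-3.137, -0.003, 0.066]
force: [-0.1, -0.4, -0.7]
width: 0.0395
t 15.87 rack [-0.2091  0.2056  0.1813] rpy [-3.1368e+00 -2.8000e-03  6.5600e-02] F [-0.07 -0.38 -0.66] M [-0.04 -0.06 -0.02] w 0.0395
```

View pics/t16.png

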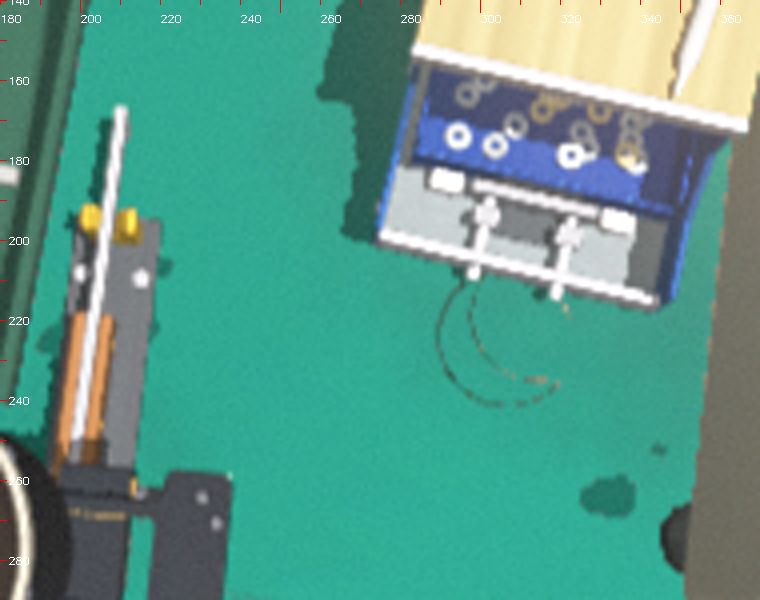

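View pics/s16.png

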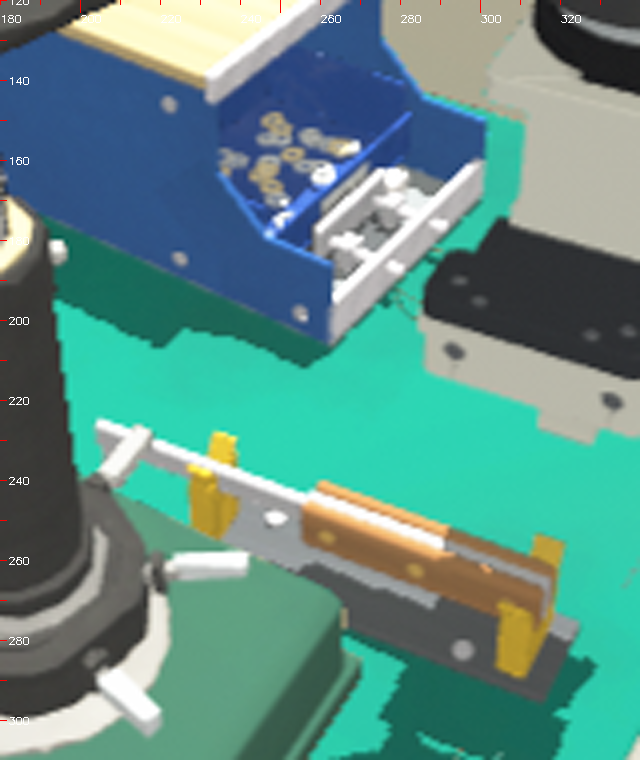

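Run:
```python
from h import *
print(torack(w('top',281,180.5,.052)),torack(w('top',345,193.5,.052)))
job_done(); st()
```

```text
[0.0400178  0.07505867 0.052     ] [ 0.04426545 -0.06958006  0.052     ]
the job is handed in; nothing more can be done
the job is handed in; nothing more can be done
```

I took the hook from its rest and hung the toe about 13 mm below the lip top. I then drew the bin forward until the buffer came up solid. The pull at that point was about 16 N along the rack and about 17 N in total, under the 22 N limit. I eased the pull off, unhooked, put the hook back in its rest and handed the job in at about 16 s.

**Last checks:**
- **Bin:** it stayed at the front when the pull ended, about 42 mm behind the rail's front edge. It had started at about 110 mm. The hook force dropped to about zero.
- **Buffer pins:** both stick out through the rail, about 10 mm judging by eye from the last picture.
- **Hook:** its toe is back on its starting pixels in both cameras, within about 1 px (roughly 2 mm), and it sits upright in both forks.
- **Gripper:** it is clear of the hook and the bin.

No check failed. Two things I could not measure directly:
- **Pawl:** it is unseen. I take it as locked because the buffer went solid and the bin did not spring back.
- **Dock mark:** I estimated where it is from the buffer. I did not check the bin against the mark itself.

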